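# Pull the blind bearing cover from the tyre grinder's spindle housing

### The arm

A 6-joint arm with a two-finger parallel gripper is mounted at the origin on the work surface. World frame = base frame: x ahead of the robot, y to its left, z up, the work surface at z = 0. Lengths are in mm, angles in degrees, forces in N, time in s.
With the tool pointing down it reaches from about 350 to 850 mm from the base axis. Payload 8.1 kg.
Tool frame: the origin (TCP) lies on the front face of the gripper's body, between the roots of the fingers; the fingertips stand r.finger_overhang ahead of it and the grasp point (between the pads) lies 54 mm ahead of it (r.finger_overhang is the distance from the TCP to the fingertips, in mm); y points along the fingers, z is the direction in which the jaws open and shut, and the axes are right-handed (so a half turn about y gives the same grasp; the last joint's range is limited). The gripper opens to 85 mm and grips with 20 to 120 N. Pads are 22 mm wide; open, the fingers measure 114 mm over their backs; the gripper's body (76 mm by 85 mm) begins 54 mm behind the grasp point. The pads swing forward as they close: fully open they stand 13 mm farther back than shut.
Start: joints at [-4.893, 7.471, 85.268, -0, 87.261, -4.893], TCP at [600.005, 0.022, 303.892] pointing down, gripper open.
Joint ranges: [-169.43, 169.43], [-51.17, 129.36], [1.28, 143.12], [-76.62, 256.62], [0, 156.53], [-152.29, 152.29]. Speed limits (degrees/s): [136.94, 136.94, 159.86, 180, 180, 180].

### API

Orientations are given as [roll, pitch, yaw] about the fixed x, y, z axes, in that order (R = Rz(yaw) Ry(pitch) Rx(roll)).
In Python, from bench import r gives the robot as it stands. The module is installed in compiled form; this text tells all that it offers.
- The arm moves only by the tool arm_command, never from a script. Its argument "increments" is a list of rows, each a list of 6 numbers: the shift along the tool's x, y, z in m, then the turn, a rotation vector about the tool's x, y, z in rad. In form: [[tx, ty, tz, wx, wy, wz], ...]. A call has exactly 10 rows; each row is the pose to reach, as a shift and turn from the pose commanded when the call began, along the tool's axes at that moment; what a row does not reach only later rows make up. A row lasts 1/8 s, in which the tool goes at most 62.5 mm and 10.7 degrees, less where a joint would pass 70% of its speed; a pose out of reach is approached as far as the arm can. A call with a gripper value outside its range is refused whole. "jaw" is the gripper's target within -1 to 1 (shut at 1, half-way at 0, fully open at -1), set as the call begins (left out, the last holds). The fingers move at their own pace and stop on an object; "force" is the grip in N (left out, the last holds). Time passes only in rows, so rows that repeat a pose let the fingers close, or fill a call up. It gives the time, the measured TCP pose, the force and the opening at its end, in the units of the state.
- r.sense(): the state, without advancing time (a new reading comes with each control period).
- r.snapshot(name): name is "scene" or "side" or "wrist"; returns the picture (384x512x3 uint8, red, green, blue); there is no depth.
- r.camera_model(name): a dict with "intrinsics" (3x3 intrinsics, pixels), "cam_to_world" (4x4, takes a point from camera to world coordinates). Camera axes: x right, y down, z forward; pixel columns grow to the right and rows downward; lengths in mm; the calibration is good to about 2 mm. A picture is of the moment at which its call begins: read the wrist's pose just before it. camera_model takes no time and is no camera call; for the wrist camera it gives the pose at the moment of the call.
- r.hand_in(): hands the job in, once; it reports no verdict.
Trained networks look in the newest picture that a camera, given by its name, has taken for a name from the list of things; names that differ only in an ending like _2 or _b are one class to them, and where a whole thing is asked for, a point or a joint stands for the part that bears it (a point fixed in the world has none). Each returns a list of dicts, best first, with "conf" (0 to 1); they miss things now and then, are a little off and sometimes report something else, mostly with a low value. They report only what shows in the picture. A call takes as long as a camera call. They do not tell look-alikes from the thing itself.
- r.trace(camera, target): "mask" (384x512 bool, what is visible of it) and "position" ([column, row] in pixels, amid what is visible of it).
- r.spot_point(camera, target): "position" ([column, row] in pixels: a listed point, or the origin of a listed thing).
The state is a dict: "time": time; "joint_pos": joint angles; "qd": joint speeds; "joint_efforts": joint torques, N m; "tool_pos": TCP position; "tcp_rot": TCP orientation; "ft_force": force on the tool from outside, world axes, zero at the start; "wrist_torque": the same for the moment, N m; "finger_gap": finger opening in mm.
Only numpy, scipy, OpenCV 4.12 (cv2) and the standard library are available. Lean on these libraries where they do the work, as an engineer would, in place of code of your own. Each camera call takes 0.05 s, during which the arm holds its last target.

### The job

Screw the puller fully home into the tapped cover in the spindle housing, draw the cover straight up out of its bore, and stand it upright in the steel parts tray with the puller still screwed into it, then let go. Leave the socket key in its stand and the other things on the bench where they are.

Things in the scene. Friction and masses are not known exactly. Their poses are not given: they have to be found in the camera images.
- puller: the puller, a steel rod 138 mm long, upright in the wooden stand; of the two T-handled tools there, the one with a flat block handle and a threaded lower end. Origin: centre of the underside of its round collar (42 mm across, 8 mm thick), z up along the rod, x along the T-handle. Above the collar: shank 14 mm across, then the handle. Mass about 0.3 kg
- puller_handle (a point): centre of the puller's flat-sided aluminium T-handle, 81 mm above the collar's underside: 90 mm long (its x), 16 mm wide (y), 26 mm high (z). Axes as the puller's
- puller_nose (a point): lowest point of the puller, 44 mm below the collar's underside: the end of a tapered nose 8 mm long, on a plain pilot 13 mm across. Between pilot and collar (3 to 18 mm below the collar's underside) is a coarse round right-hand two-start thread 23 mm across, lead 16 mm per turn
- cover: the blind bearing cover: a steel plug 60 mm across, 58 mm tall, sitting in the housing's bore with its face flush with the rim. Origin: centre of its underside, z up. Mass about 0.32 kg. A rubber seal in the bore holds it: about 10 N of drag besides its weight when pulled, and enough grip that it does not turn while the puller is screwed in
- cover_hole (a point): centre of the cover's face, mouth of its tapped hole: 25 mm wide and 19 mm deep, mating thread about 8 mm down, then a pilot bore 16 mm wide to 46 mm. The thread's starting angle is not known. Lowered in, the puller stops on the thread, collar 4 to 12 mm above the face; turned clockwise from above under a light push it feeds down 16 mm per turn till the collar is flat on the face: home
- housing: the aluminium spindle housing, fixed to the bench: round flange 128 mm across, ribbed body 104 mm across, 96 mm tall, bore upright and open at the top. Origin: centre of its underside, z up. The cover's underside rests on a seat 38 mm above the bench, so it comes clear after 58 mm of lift. The puller stays standing in the cover when let go part-way
- tray: the open square steel parts tray, fixed: 150 by 150 mm outside, 26 mm tall, walls and floor 4 mm thick. Origin: centre of its underside, x and y along its sides
- stand: the wooden tool stand, fixed: 90 mm (x) by 170 mm (y), 70 mm tall, with two 30 mm holes in its top at y -42 and +42 mm, one tool in each, collars resting on its top, T-handles about along the stand's x. Origin: centre of its underside
- socket_key: the other tool in the stand, a T-handled socket key: a slim round bar 126 mm long and 10 mm thick through a round head 28 mm across, 85 mm above its collar; lower end a plain round socket 22 mm across and 50 mm long. Origin: centre of its collar's underside. To be left there
- oil_bottle: a yellow bottle 38 mm across, 100 mm tall. Origin: centre of its underside. To be left where it is
- glue_jar: an amber jar 38 mm across, 48 mm tall. Origin: centre of its underside. To be left where it is
- paint_jar: an orange jar 38 mm across, 48 mm tall. Origin: centre of its underside. To be left where it is
- screwdriver: a screwdriver 180 mm long lying on the bench. Origin: its middle, on the bench. To be left where it is
- wrench: a flat wrench 170 mm long lying on the bench. Origin: its middle, on the bench. To be left where it is
- tape_roll: a roll of tape 90 mm across, 24 mm tall. Origin: centre of its underside. To be left where it is
- chassis: a model-car chassis about 130 mm long on four wheels. Origin: its middle, on the bench. To be left where it is
- cup: a white cup 76 mm across, 100 mm tall. Origin: centre of its underside. To be left where it is
Things that resemble listed ones, but are neither listed nor needed, are in the scene too. What is meant by the housing is not pink, purple or red, and is the smaller of those in its own colour.

How it is judged (in metres and radians):
On the way, in this order (a step that is already met when the one before it is completed fails the run):
1. the puller is screwed fully home into the cover, which still sits in the housing (z of puller in the frame of cover between 0.055 and 0.06 m and angle between the z axis of puller and the z axis of cover, either way round below 0.1 rad and horizontal distance between puller and cover below 0.01 m and z of cover in the frame of housing below 0.042 m), for 0.2 s.
2. the cover is drawn clear out of the bore on the puller (z of cover in the frame of housing above 0.098 m and z of puller in the frame of cover below 0.064 m and angle between the z axis of puller and the z axis of cover, either way round below 0.15 rad), for 0.1 s.
At the end, for the whole second after the job is handed in: the cover stands upright (within 0.1 rad) on the floor of the tray, inside its walls, at rest, with the puller still screwed into it (collar within 6 mm of the cover's face); everything is released (x of cover in the frame of tray between -0.045 and 0.045 m and y of cover in the frame of tray between -0.045 and 0.045 m and z of cover in the frame of tray below 0.008 m and angle between cover's own z axis and vertical below 0.1 rad and z of puller in the frame of cover below 0.064 m and angle between the z axis of puller and the z axis of cover, either way round below 0.15 rad and linear speed of each of cover, puller below 0.02 m/s); the robot touches nothing.
It fails at once if another thing on the bench is shifted by more than 25 mm (distance of any of socket_key, oil_bottle, glue_jar, paint_jar, screwdriver, wrench, tape_roll, chassis, cup from where it was at the start of the episode above 0.025 m).
It fails at once if the cover is wrenched askew or forced in its bore (more than 80 N against the housing) (contact force between cover and housing above 80 N).
It also fails if it takes over 72 s, if anything falls off the work surface, if the arm or the gripper's body presses on something with over 40 N, if the wrist force passes 120 N, or if a joint passes its speed limit or range.

## Working session

There is one attempt and no reset: what is moved stays moved. The work goes in short steps, Python scripts to look and compute and a tool call to move; the robot and the scene stay as the last step left them, time stands still between calls to the robot, and variables do not carry over. Pictures are saved under pics/ and viewed, and the job is handed in when it is done.

Besides the shell and the picture viewer there is one more tool, called after ">>>" as name(argument=value, ...) on one line, values as JSON. arm_command: Moves the arm, as the interface text tells. Its arguments: {"type":"object","properties":{"increments":{"type":"array","items":{"type":"array","items":{"type":"number"}}},"jaw":{"type":"number"},"force":{"type":"number"}},"required":["increments"]}

```bash
mkdir -p pics
cat > h.py <<'E'
from bench import r
import numpy as np, cv2
from scipy.spatial.transform import Rotation as R
def snap(cam,name,crop=None,scale=1):
    im=r.snapshot(cam)[:,:,::-1].copy()
    if crop: x0,y0,x1,y1=crop; im=im[y0:y1,x0:x1]
    if scale!=1: im=cv2.resize(im,None,fx=scale,fy=scale,interpolation=cv2.INTER_CUBIC)
    cv2.imwrite('pics/'+name+'.png',im)
def ray(cam,px,m=None):
    m=m or r.camera_model(cam); K=np.array(m['intrinsics']);T=np.array(m['cam_to_world'])
    d=T[:3,:3]@np.linalg.solve(K,[px[0],px[1],1]); return T[:3,3],d/np.linalg.norm(d)
def atz(cam,px,z,m=None):
    o,d=ray(cam,px,m); return o+d*(z-o[2])/d[2]
def proj(cam,p,m=None):
    m=m or r.camera_model(cam); K=np.array(m['intrinsics']);T=np.array(m['cam_to_world'])
    q=K@(T[:3,:3].T@(np.array(p)-T[:3,3])); return q[:2]/q[2]
def tri(obs):
    A=np.zeros((3,3));b=np.zeros(3);L=[]
    for cam,px in obs:
        o,d=ray(cam,px);P=np.eye(3)-np.outer(d,d);A+=P;b+=P@o;L.append((P,o))
    x=np.linalg.solve(A,b); return x,[np.linalg.norm(P@(x-o)) for P,o in L]
E
python3 - <<'E'
from h import *
np.set_printoptions(precision=1,suppress=True)
s=r.sense();print(s);print(r.finger_overhang)
for c in ['scene','side','wrist']:
    snap(c,c+'0',None,1.5 if c!='x' else 1); print(c,r.camera_model(c))
E
```

```text
{'time': 0.0, 'joint_pos': array([-4.9,  7.5, 85.3, -0. , 87.3, -4.9]), 'qd': array([-0.1, -0. , -0.1, -0. , -0. , -0. ]), 'joint_efforts': array([ -0. , -56.9, -50.1,  -0. ,   0. ,   0. ]), 'tool_pos': array([599.6,   0.1, 302.8]), 'tcp_rot': array([-90.1,   0. , -90. ]), 'ft_force': array([-0.2,  0. ,  0.1]), 'wrist_torque': array([-0., -0., -0.]), 'finger_gap': 85.34250051534447}
72.6
scene {'intrinsics': array([[424.5,   0. , 254.1],
       [  0. , 424.5, 186.4],
       [  0. ,   0. ,   1. ]]), 'cam_to_world': array([[  -0.9,    0.3,   -0.4, 1127.9],
       [   0.5,    0.6,   -0.6, 1009.2],
       [   0. ,   -0.7,   -0.7, 1185.4],
       [   0. ,    0. ,    0. ,    1. ]])}
side {'intrinsics': array([[374.4,   0. , 253.8],
       [  0. , 374.4, 194.4],
       [  0. ,   0. ,   1. ]]), 'cam_to_world': array([[   0.8,   -0.3,    0.5, -182.3],
       [  -0.6,   -0.4,    0.6, -864.2],
       [   0. ,   -0.8,   -0.6,  863.6],
       [   0. ,    0. ,    0. ,    1. ]])}
wrist {'intrinsics': array([[341. ,   0. , 257.9],
       [  0. , 341. , 187.6],
       [  0. ,   0. ,   1. ]]), 'cam_to_world': array([[  1. ,  -0. ,  -0. , 599.6],
       [ -0. ,  -1. ,  -0.3,  73.5],
       [ -0. ,   0.3,  -1. , 373.4],
       [  0. ,   0. ,   0. ,   1. ]])}
```

View pics/scene0.png

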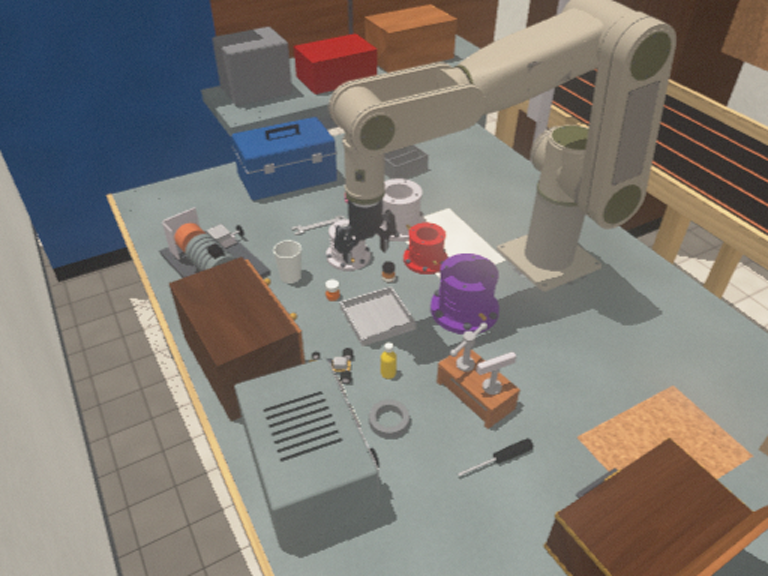

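View pics/side0.png

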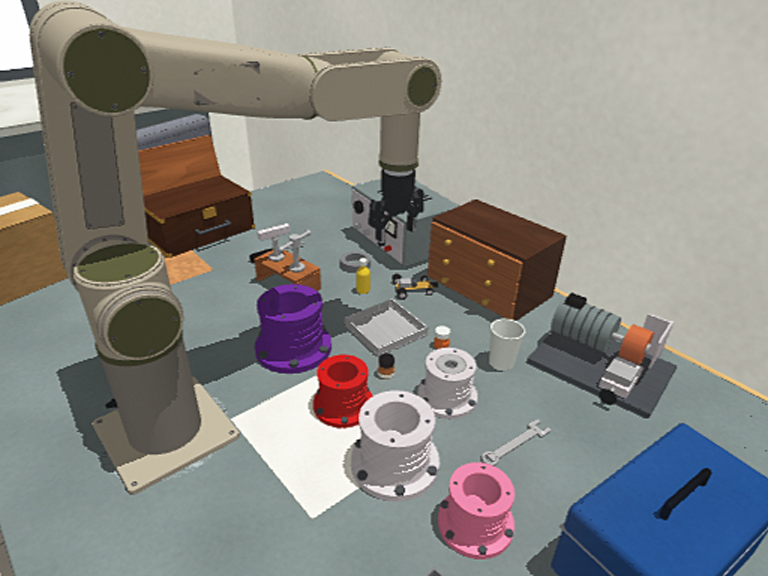

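View pics/wrist0.png

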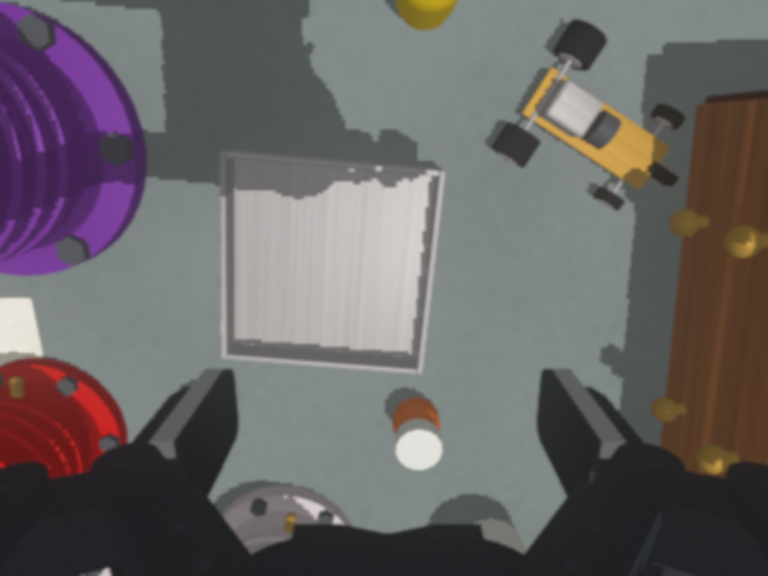

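The small white housing at side px (450,375) has a cover in it. Its look-alikes are the larger white one (397,440), red (342,385), pink (480,505) and purple (292,325). The tools are the block-handled one at side px (273,232), scene (497,362), and the slim-bar one at side (300,240), scene (470,345). Next I'll measure these and check close crops.

Run:
```python
from h import *
np.set_printoptions(precision=1,suppress=True)
for c,t in [('scene','puller_handle'),('side','puller_handle'),('scene','puller'),('side','puller'),('scene','socket_key'),('side','socket_key'),('side','cover_hole'),('scene','cover_hole'),('scene','housing'),('side','housing'),('scene','tray'),('side','tray'),('wrist','tray'),('scene','stand'),('side','stand'),('wrist','oil_bottle'),('side','oil_bottle'),('side','cup'),('side','paint_jar'),('side','glue_jar')]:
    d=r.spot_point(c,t); print(c,t,[(np.array(q['position']),round(q['conf'],2)) for q in d[:4]])
a=r.snapshot('scene')[200:300,270:370][:,:,::-1]; b=r.snapshot('side')[130:205,150:230][:,:,::-1]; c=r.snapshot('side')[210:310,200:360][:,:,::-1]
for n,i in zip('abc',(a,b,c)): cv2.imwrite(f'pics/c{n}.png',cv2.resize(i,None,fx=5,fy=5,interpolation=cv2.INTER_CUBIC))
```

```text
scene puller_handle [(array([330.2, 243.8]), 0.79)]
side puller_handle [(array([334.1, 241.9]), 0.72), (array([297.8, 253.3]), 0.64), (array([183.1, 151.9]), 0.52)]
scene puller [(array([329.5, 243.5]), 0.71), (array([324.3, 257.6]), 0.69)]
side puller [(array([298.2, 246.3]), 0.71), (array([186.4, 170.4]), 0.5)]
scene socket_key [(array([308.1, 241.3]), 0.62)]
side socket_key [(array([243.5, 190.6]), 0.73), (array([197.3, 179.3]), 0.62)]
side cover_hole [(array([182.5, 173.7]), 0.67)]
scene cover_hole []
scene housing [(array([228.2, 168.6]), 0.93), (array([264., 149.]), 0.84), (array([308.1, 208.1]), 0.74), (array([329.6, 242.4]), 0.63)]
side housing [(array([227.7, 268.5]), 0.92), (array([264.7, 304.3]), 0.83), (array([299.1, 262.6]), 0.79), (array([316.8, 348. ]), 0.66)]
scene tray [(array([248. , 210.8]), 0.82)]
side tray [(array([259.6, 218.6]), 0.74)]
wrist tray [(array([221.1, 177.1]), 0.75)]
scene stand [(array([313.6, 263.7]), 0.93)]
side stand [(array([191.3, 189.9]), 0.91), (array([298.8, 255.4]), 0.7)]
wrist oil_bottle []
side oil_bottle [(array([239.3, 192.2]), 0.65)]
side cup [(array([334.6, 242.2]), 0.73), (array([297.7, 227.8]), 0.42)]
side paint_jar [(array([297. , 228.2]), 0.69)]
side glue_jar [(array([257.6, 248.2]), 0.68), (array([183.7, 179.8]), 0.49), (array([241.1, 192.4]), 0.26)]
```

View pics/ca.png

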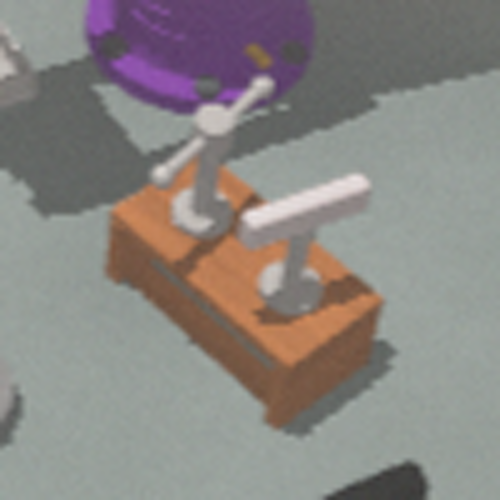

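View pics/cb.png

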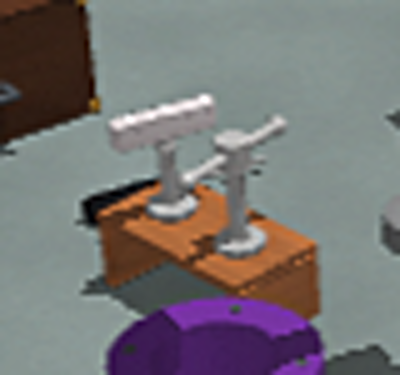

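View pics/cc.png

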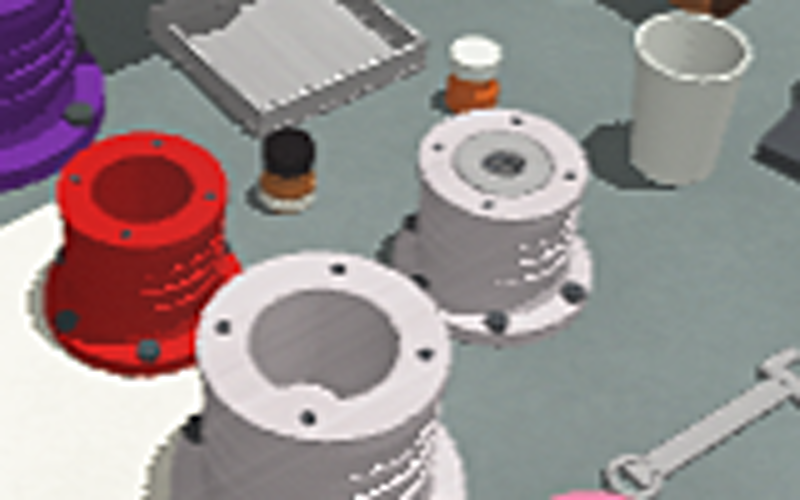

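Run:
```python
from h import *
np.set_printoptions(precision=1,suppress=True)
print('handle',tri([('scene',(331,242.2)),('side',(182.4,154.4))]))
for n,(a,b) in {'hx+side':((363,187),(213,103)),'hx-':((245,228),(113,130))}.items():
  pass
# handle axis at z~151 (70+81): ends in both cams
for c,e1,e2,o in [('scene',(243,229),(368,192),(270,200)),('side',(112,135),(213,108),(150,130))]:
    p=[atz(c,(e[0]/5+o[0],e[1]/5+o[1]),151) for e in (e1,e2)]; print(c,p,np.linalg.norm(p[0]-p[1]),np.degrees(np.arctan2(*(p[1]-p[0])[[1,0]])))
print('collar scene',atz('scene',(290/5+270,287/5+200),78),'side',atz('side',(171/5+150,203/5+130),78))
print('cover',atz('side',(300.6,242.6),96))
print('key collar',atz('scene',(202/5+270,212/5+200),78))
sc=np.array([[110,213],[283,362],[382,300],[205,165]])/5+[270,200]
print('stand top',[atz('scene',p,70)[:2] for p in sc])
# tray rim corners from wrist
w=np.array([[221,153],[444,172],[421,372],[223,357]])/1.5
q=[atz('wrist',p,26)[:2] for p in w];print('tray wrist',q,np.mean(q,0))
print(atz('scene',(248,210.8),0),atz('side',(259.6,218.6),0))
print('purple',atz('side',(292/1.5,300/1.5),130))
```

```text
handle (array([470.7, 351. , 150.2]), [np.float64(0.983124949706615), np.float64(0.9831249497066924)])
scene [array([513.9, 345.1, 151. ]), array([424.9, 358.6, 151. ])] 90.0385245226373 171.37801598367608
side [array([427.8, 353.9, 151. ]), array([516.1, 344.4, 151. ])] 88.81650290549872 -6.145716559261745
collar scene [472.5 354.   78. ] side [469.  344.2  78. ]
cover [ 505.4 -288.4   96. ]
key collar [486.3 272.3  78. ]
stand top [array([537.8, 237.2]), array([508.5, 396.6]), array([420.8, 387.5]), array([455. , 232.2])]
tray wrist [array([490.6,  57.9]), array([638.3,  45.4]), array([ 625.7, -101.8]), array([478.3, -89.3])] [558.2 -21.9]
[563.5 -32.7   0. ] [568.9 -22.7   0. ]
purple [349.6  69.2 130. ]
```

>>> arm_command(increments=[[-0.035, 0, -0.013, 0, -0.145, 0], [-0.07, 0, -0.026, 0, -0.29, 0], [-0.105, 0, -0.039, 0, -0.435, 0], [-0.14, 0, -0.052, 0, -0.58, 0], [-0.175, 0, -0.065, 0, -0.725, 0], [-0.21, 0, -0.077, 0, -0.87, 0], [-0.245, 0, -0.09, 0, -1.015, 0], [-0.28, 0, -0.103, 0, -1.16, 0], [-0.316, 0, -0.116, 0, -1.305, 0], [-0.351, 0, -0.129, 0, -1.45, 0]], jaw=-0.2)

```text
time: 2.55
tool_pos: [470.5, 352.2, 304.0]
tcp_rot: [-90.0, -0.0, -6.6]
ft_force: [-0.5, 0.3, -0.5]
finger_gap: 51.5
```

Run:
```python
from h import *
np.set_printoptions(precision=1,suppress=True)
snap('wrist','w1',None,1.5); snap('scene','s1',(190,110,340,210),5)
snap('scene','s1f',None,1.5)
s=r.sense();print(s)
for t in ['puller_handle','puller','stand','socket_key']:
    d=r.spot_point('wrist',t); print(t,[(np.array(q['position']),round(q['conf'],2)) for q in d[:4]])
for t in ['cover_hole','cover','housing']:
    d=r.spot_point('scene',t); print(t,[(np.array(q['position']),round(q['conf'],2)) for q in d[:4]])
```

```text
{'time': 2.7, 'joint_pos': array([ 31.9,   5.6,  87.3,   0. ,  87.1, -51.4]), 'qd': array([-2.3, -0.5,  0.5, -0.9,  0.1,  1.4]), 'joint_efforts': array([  1.7, -55.1, -50.4,   0.4,  -0. ,  -0.5]), 'tool_pos': array([470.2, 352.5, 303.8]), 'tcp_rot': array([-90. ,   0. ,  -6.8]), 'ft_force': array([ 0.1, -1.3, -0.5]), 'wrist_torque': array([-0., -0., -0.]), 'finger_gap': 50.95782174352964}
puller_handle [(array([256.1, 194.5]), 0.67)]
puller [(array([251.6, 169.6]), 0.55), (array([368.1, 207.7]), 0.54)]
stand [(array([219.4, 162.7]), 0.61)]
socket_key [(array([171.7, 194.8]), 0.76)]
cover_hole [(array([230.9, 153.2]), 0.45), (array([328.4, 306.2]), 0.4)]
cover [(array([230.5, 162.9]), 0.5), (array([214. , 150.2]), 0.39)]
housing [(array([240.9, 131.3]), 0.84), (array([263.8, 148.5]), 0.83), (array([308.3, 205.9]), 0.79), (array([280.7, 170.7]), 0.69)]
```

View pics/w1.png

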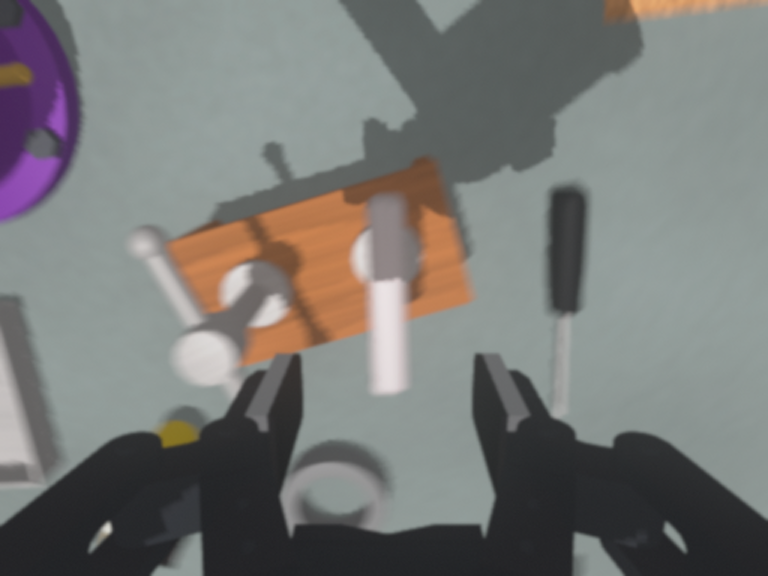

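View pics/s1.png

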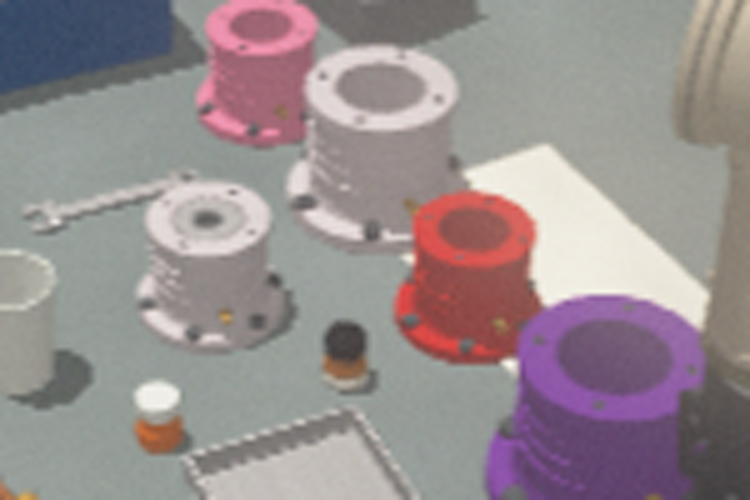

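Run:
```python
from h import *
np.set_printoptions(precision=1,suppress=True)
f=lambda x,y:(x/5+270,y/5+200)
print('bar',[atz('scene',f(*p),155)[:2] for p in [(162,173),(211,122),(265,87)]])
print('bar wrist',[atz('wrist',(x/1.5,y/1.5),155)[:2] for x,y in [(147,243),(205,350)]])
print('handle top ends wrist',[atz('wrist',(x/1.5,y/1.5),164)[:2] for x,y in [(388,196),(389,375),(389,392)]])
print(tri([('scene',(231.4,153.6)),('side',(300.6,242.6))]))
print('cover',atz('scene',(231.4,153.6),96),atz('side',(300.6,242.6),96))
for t,z in [('puller_handle',151)]: print(atz('wrist',(256.1,194.5),z))
```

```text
bar [array([534.7, 283.8]), array([480.8, 261.9]), array([430.1, 252.8])]
bar wrist [array([434. , 249.4]), array([487. , 263.2])]
handle top ends wrist [array([425.5, 356.8]), array([505.8, 347.3]), array([514.3, 346.3])]
(array([ 506.9, -285.8,   93.1]), [np.float64(1.158697977108788), np.float64(1.158697977108846)])
cover [ 507.8 -281.3   96. ] [ 505.4 -288.4   96. ]
[470.2 349.5 151. ]
```

>>> arm_command(increments=[[0, 0.02, 0, 0, 0, 0], [0, 0.045, 0, 0, 0, 0], [0, 0.07, 0, 0, 0, 0], [0, 0.085, 0, 0, 0, 0], [0, 0.094, 0, 0, 0, 0], [0, 0.099, 0, 0, 0, 0], [0, 0.099, 0, 0, 0, 0], [0, 0.099, 0, 0, 0, 0], [0, 0.099, 0, 0, 0, 0], [0, 0.099, 0, 0, 0, 0]])

```text
time: 4.3
tool_pos: [471.1, 351.1, 205.3]
tcp_rot: [-90.0, -0.0, -6.9]
ft_force: [-0.5, 0.0, -0.3]
finger_gap: 51.1
```

Run:
```python
from h import *
np.set_printoptions(precision=1,suppress=True)
snap('wrist','w2',None,1.5); snap('scene','s2',(260,180,380,300),5)
print(r.sense())
```

```text
{'time': 4.4, 'joint_pos': array([ 31.7,   9.4,  93.7,   0. ,  76.9, -51.4]), 'qd': array([0.1, 0. , 0. , 0.1, 0. , 0. ]), 'joint_efforts': array([  0. , -56.5, -47.9,  -0. ,  -0. ,  -0. ]), 'tool_pos': array([471. , 351.1, 205.1]), 'tcp_rot': array([-90. ,  -0. ,  -6.9]), 'ft_force': array([ 0.3, -0.3,  0.1]), 'wrist_torque': array([ 0.1, -0. ,  0. ]), 'finger_gap': 51.15946376749424}
```

View pics/w2.png

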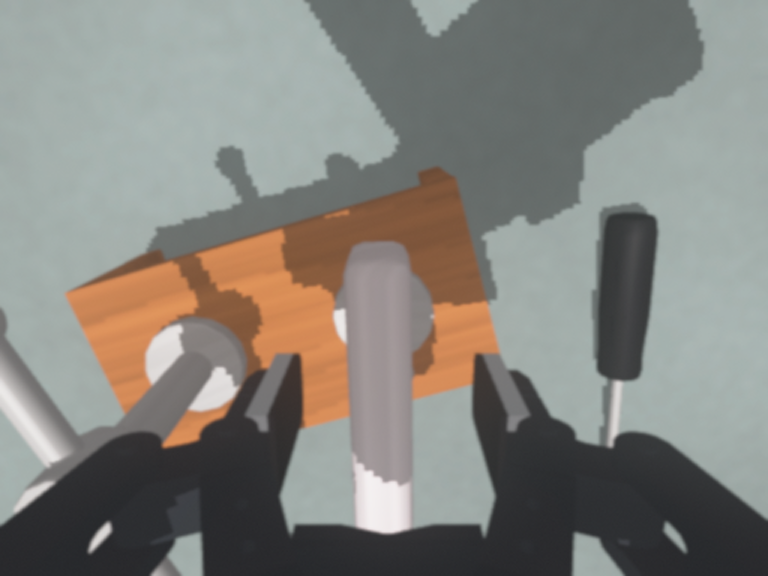

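View pics/s2.png

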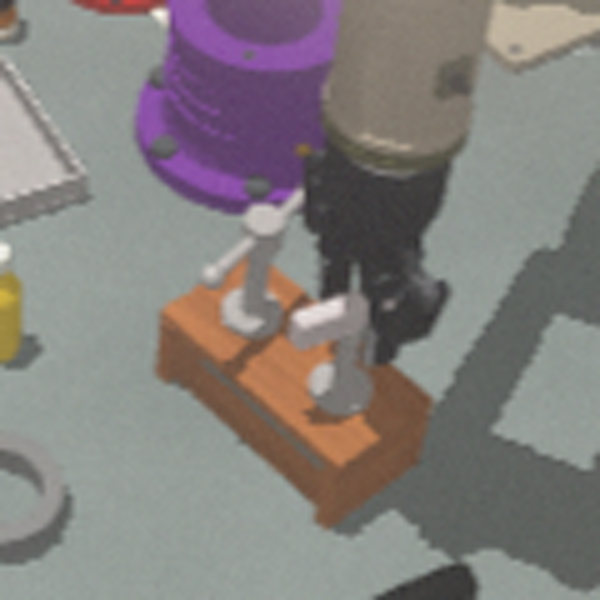

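>>> arm_command(increments=[[0, 0, 0, 0, 0, 0], [0, 0, 0, 0, 0, 0], [0, 0, 0, 0, 0, 0], [0, 0, 0, 0, 0, 0], [0, 0, 0, 0, 0, 0], [0, 0, 0, 0, 0, 0], [0, -0.005, 0, 0, 0, 0], [0, -0.01, 0, 0, 0, 0], [0, -0.015, 0, 0, 0, 0], [0, -0.02, 0, 0, 0, 0]], jaw=1, force=90)

```text
time: 5.65
tool_pos: [471.0, 351.0, 225.3]
tcp_rot: [-90.0, -0.0, -6.9]
ft_force: [-0.9, 1.2, -3.7]
finger_gap: 14.7
```

>>> arm_command(increments=[[0, -0.04, 0, 0, 0, 0], [0, -0.09, 0, 0, 0, 0], [0, -0.14, 0, 0, 0, 0], [0.003, -0.15, -0.018, 0, 0, 0], [0.009, -0.15, -0.053, 0, 0, 0], [0.018, -0.15, -0.1, 0, 0, 0], [0.027, -0.15, -0.15, 0, 0, 0], [0.036, -0.15, -0.2, 0, 0, 0], [0.045, -0.15, -0.25, 0, 0, 0], [0.054, -0.15, -0.3, 0, 0, 0]])

```text
time: 6.9
tool_pos: [487.6, 44.6, 373.4]
tcp_rot: [-90.0, 0.1, -6.9]
ft_force: [1.1, -0.8, -2.9]
finger_gap: 15.1
```

>>> arm_command(increments=[[0.008, 0, -0.045, 0, -0.06, 0], [0.016, 0, -0.09, 0, -0.12, 0], [0.024, 0, -0.135, 0, -0.18, 0], [0.032, 0, -0.18, 0, -0.24, 0], [0.04, 0, -0.225, 0, -0.3, 0], [0.047, 0, -0.265, 0, -0.36, 0], [0.052, 0, -0.295, 0, -0.42, 0], [0.056, 0, -0.315, 0, -0.46, 0], [0.058, 0, -0.325, 0, -0.487, 0], [0.058, 0, -0.327, 0, -0.487, 0]])

```text
time: 8.15
tool_pos: [505.7, -285.7, 373.2]
tcp_rot: [-89.9, 0.1, 20.9]
ft_force: [-0.1, 0.7, -3.1]
finger_gap: 14.9
```

Run:
```python
from h import *
np.set_printoptions(precision=1,suppress=True)
snap('wrist','w3',None,1.5); print(r.sense());snap('scene','s3',(180,70,300,190),5);snap('side','d3',(230,90,390,290),3.5)
```

```text
{'time': 8.2, 'joint_pos': array([ -34.5,    3.5,   82.3,   -0. ,   94.3, -145.4]), 'qd': array([ 0.9, -0.7,  0.1,  0.2,  0.2,  0.7]), 'joint_efforts': array([ -0.1, -55.6, -52.6,   0.1,   0. ,  -0.1]), 'tool_pos': array([ 505.8, -285.4,  373.5]), 'tcp_rot': array([-89.9,   0.1,  20.9]), 'ft_force': array([-0.7, -0.2, -3.8]), 'wrist_torque': array([ 0.,  0., -0.]), 'finger_gap': 14.671731433483954}
```

View pics/w3.png

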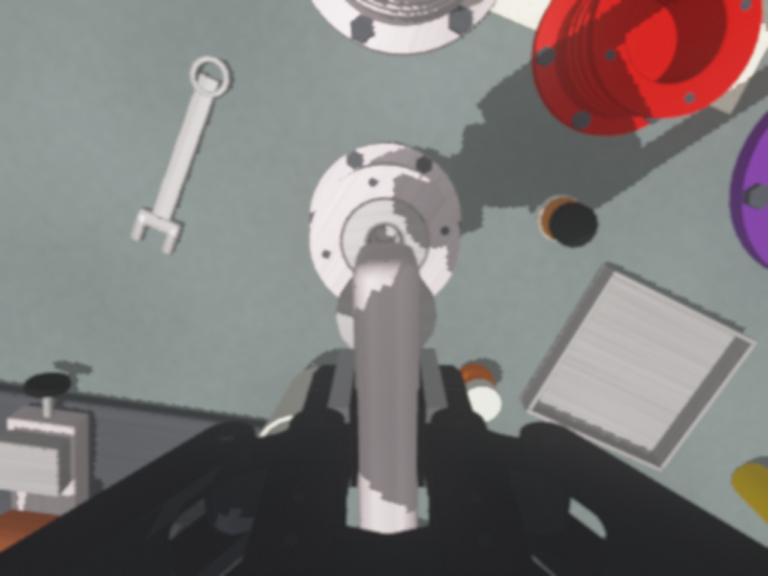

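View pics/s3.png

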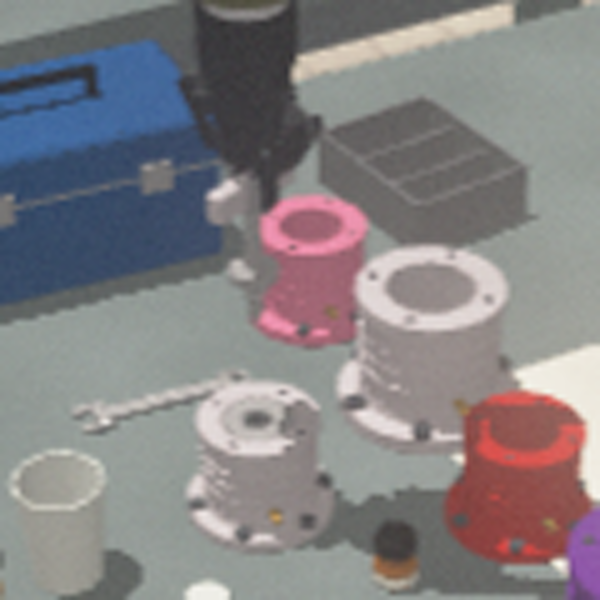

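View pics/d3.png

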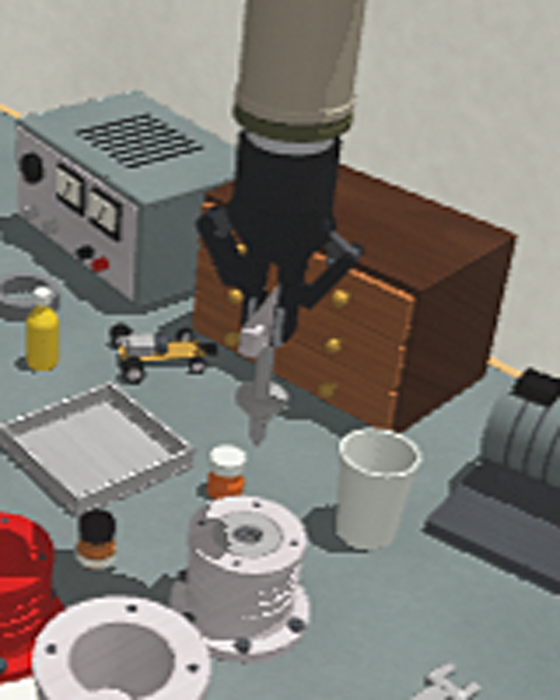

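Run:
```python
from h import *
snap('wrist','w4',(195,85,325,235),5); print(r.sense()['tool_pos'])
```

```text
[ 506.41598358 -284.47018833  374.52182731]
```

View pics/w4.png

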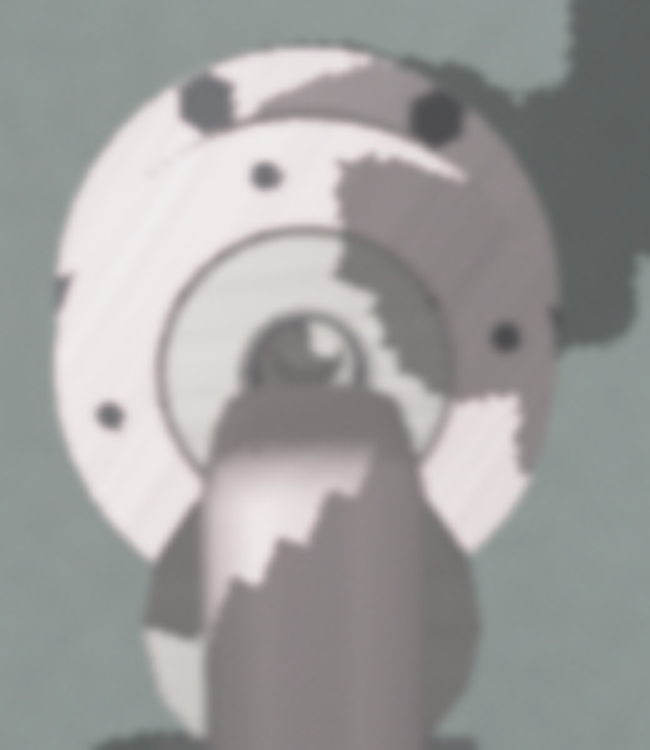

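```bash
cat > circ.py <<'E'
from h import *
from scipy.optimize import least_squares
def fit(cam,pts,z,r0=None,x0=(506,-285)):
    P=np.array([atz(cam,p,z)[:2] for p in pts])
    f=(lambda v: np.hypot(*(P-v[:2]).T)-(v[2] if r0 is None else r0))
    s=least_squares(f,list(x0)+([30] if r0 is None else [])); return s.x,np.abs(s.fun).max()
E
python3 - <<'E'
from circ import *
np.set_printoptions(precision=1,suppress=True)
g=lambda L:[(x/5+195-.4,y/5+85-.4) for x,y in L]
C=[(158,370),(195,280),(240,245),(305,228),(370,242),(420,285),(453,360),(200,465),(425,455)]
print(fit('wrist',g(C),96),fit('wrist',g(C),96,30))
H=g([(265,176),(110,415),(505,338)]);h=[atz('wrist',p,96) for p in H];print(h,(h[1]+h[2])/2)
z=r.sense()['tool_pos'][2]
col=[(143,620),(480,620),(155,690),(465,690),(150,570),(465,555)]
print(fit('wrist',g(col),z-127,21), fit('wrist',g(col),z-135,21))
# scene/side ellipse centre; puller nose from d3 / s3
print('nose',tri([('scene',(250/5+180-.4,315/5+70)),('side',(258/3.5+230,443/3.5+90))]))
print('collar',tri([('scene',(241/5+180,270/5+70)),('side',(262/3.5+230,400/3.5+90))]))
s=r.sense();print(s['tool_pos'],s['time'])
E
```

```text
(array([ 508.1, -285.7,   30.3]), np.float64(0.6294968305728581)) (array([ 507.8, -285.7]), np.float64(0.9444854609392692))
[array([ 472.9, -308. ,   96. ]), array([ 530.9, -321.1,   96. ]), array([ 486.1, -250. ,   96. ])] [ 508.5 -285.6   96. ]
(array([ 507.3, -284.4]), np.float64(0.32166261649366135)) (array([ 510. , -283.4]), np.float64(0.99101756694904))
nose (array([ 508.1, -288.2,  196.2]), [np.float64(1.2388199837203009), np.float64(1.2388199837201928)])
collar (array([ 510.8, -287.6,  239.9]), [np.float64(3.456119265803302), np.float64(3.4561192658034097)])
[ 506.4 -284.5  374.5] 8.35
```

>>> arm_command(increments=[[0, 0.015, 0, 0, 0, 0], [0, 0.04, -0.001, 0, 0, 0], [0, 0.06, -0.001, 0, 0, 0], [0, 0.075, -0.001, 0, 0, 0], [0, 0.083, -0.001, 0, 0, 0], [0, 0.087, -0.001, 0, 0, 0], [0, 0.087, -0.001, 0, 0, 0], [0, 0.087, -0.001, 0, 0, 0], [0, 0.087, -0.001, 0, 0, 0], [0, 0.087, -0.001, 0, 0, 0]])

```text
time: 9.6
tool_pos: [507.1, -285.9, 288.2]
tcp_rot: [-90.0, -0.0, 21.0]
ft_force: [-0.5, -0.0, -3.5]
finger_gap: 15.0
```

Run:
```python
from h import *
np.set_printoptions(precision=1,suppress=True)
s=r.sense();print(s['tool_pos'],s['tcp_rot'],s['ft_force'],s['joint_pos'])
snap('scene','s4',(190,110,260,185),8);snap('side','d4',(260,190,340,290),8 if 0 else 6);snap('wrist','w5',(150,60,370,300),2.5)
```

```text
[ 507.1 -285.9  288.2] [-90.  -0.  21.] [-0.5 -0.  -3.5] [ -34.5    5.1   89.4    0.    85.4 -145.4]
```

View pics/s4.png

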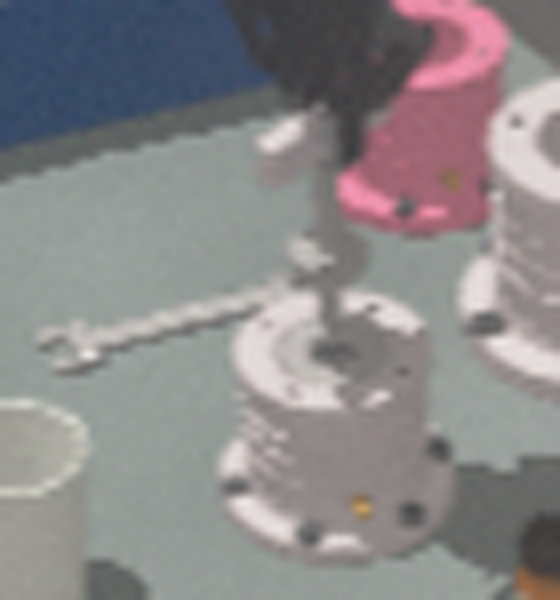

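View pics/d4.png

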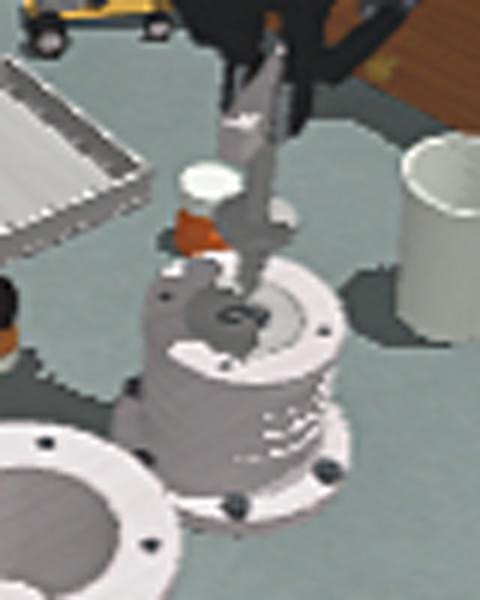

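View pics/w5.png

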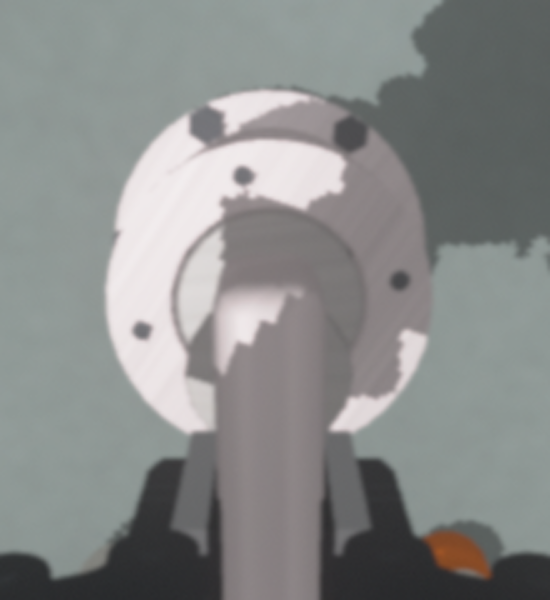

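Run:
```python
from circ import *
np.set_printoptions(precision=1,suppress=True)
g=lambda L:[(x/2.5+150-.3,y/2.5+60-.3) for x,y in L]
z=r.sense()['tool_pos'][2]
print(fit('wrist',g([(172,300),(367,300),(270,210),(210,232),(330,232),(185,258),(355,258)]),96,30))
print(fit('wrist',g([(184,375),(353,372),(188,408),(350,402),(190,350)]),z-127,21))
for c,f in [('scene',lambda p:((p-[190,110]+.4)*8)),('side',lambda p:(p-[260,190]+.4)*6)]:
  for p in [(507.8,-285.7,96),(507.8,-285.7,109),(507.8,-285.7,153),(507.8,-285.7,161)]: print(c,p,f(proj(c,p)))
```

```text
(array([ 507.3, -285.7]), np.float64(1.2077923104977017))
(array([ 509.7, -285.1]), np.float64(0.10992624846092625))
scene (507.8, -285.7, 96) [330.7 347.6]
scene (507.8, -285.7, 109) [330.  327.8]
scene (507.8, -285.7, 153) [327.5 259.5]
scene (507.8, -285.7, 161) [327.1 246.9]
side (507.8, -285.7, 96) [245.4 313.4]
side (507.8, -285.7, 109) [247.6 294.2]
side (507.8, -285.7, 153) [255.2 227.4]
side (507.8, -285.7, 161) [256.6 215. ]
```

>>> arm_command(increments=[[0, 0.004, 0, 0, 0, 0], [0, 0.008, 0, 0, 0, 0], [0, 0.012, 0, 0, 0, 0], [0, 0.016, 0, 0, 0, 0], [0, 0.019, 0, 0, 0, 0], [0, 0.022, 0, 0, 0, 0], [0, 0.025, 0, 0, 0, 0], [0, 0.027, 0, 0, 0, 0], [0, 0.029, 0, 0, 0, 0], [0, 0.03, 0, 0, 0, 0]])

```text
time: 11.0
tool_pos: [507.0, -285.8, 257.8]
tcp_rot: [-90.0, 0.0, 21.0]
ft_force: [0.5, 1.2, -3.4]
finger_gap: 14.8
```

>>> arm_command(increments=[[0, 0.002, 0, 0, 0, 0], [0, 0.004, 0, 0, 0, 0], [0, 0.006, 0, 0, 0, 0], [0, 0.008, 0, 0, 0, 0], [0, 0.009, 0, 0, 0, 0], [0, 0.01, 0, 0, 0, 0], [0, 0.011, 0, 0, 0, 0], [0, 0.012, 0, 0, 0, 0], [0, 0.012, 0, 0, 0, 0], [0, 0.012, 0, 0, 0, 0]])

```text
time: 12.25
tool_pos: [507.0, -285.9, 245.9]
tcp_rot: [-90.0, -0.0, 21.0]
ft_force: [-0.2, -1.1, -3.5]
finger_gap: 14.7
```

>>> arm_command(increments=[[0, 0.001, 0, 0, 0, 0], [0, 0.0015, 0, 0, 0, 0], [0, 0.002, 0, 0, 0, 0], [0, 0.0025, 0, 0, 0, 0], [0, 0.003, 0, 0, 0, 0], [0, 0.0035, 0, 0, 0, 0], [0, 0.004, 0, 0, 0, 0], [0, 0.004, 0, 0, 0, 0], [0, 0.004, 0, 0, 0, 0], [0, 0.004, 0, 0, 0, 0]])

```text
time: 13.5
tool_pos: [507.0, -285.9, 242.0]
tcp_rot: [-90.0, -0.0, 21.0]
ft_force: [0.1, 0.0, -1.3]
finger_gap: 14.9
```

>>> arm_command(increments=[[0, 0.0005, 0, 0, 0, 0], [0, 0.001, 0, 0, 0, 0], [0, 0.001, 0, 0, 0, 0], [0, 0.001, 0, 0, 0, 0], [0, 0.0015, 0, 0, 0, 0], [0, 0.0015, 0, 0, 0, 0], [0, 0.0015, 0, 0, 0, 0], [0, 0.002, 0, 0, 0, 0], [0, 0.002, 0, 0, 0, 0], [0, 0.002, 0, 0, 0, 0]])

```text
time: 14.75
tool_pos: [507.4, -286.1, 241.2]
tcp_rot: [-90.1, -0.1, 21.0]
ft_force: [-2.1, 0.5, 9.2]
finger_gap: 15.1
```

Run:
```python
from h import *
np.set_printoptions(precision=1,suppress=True)
s=r.sense();print(s)
snap('scene','s5',(190,110,260,185),8);snap('side','d5',(260,190,340,290),6)
```

```text
{'time': 14.75, 'joint_pos': array([ -34.5,    6.8,   92.6,   -0. ,   80.5, -145.4]), 'qd': array([-0.1,  0. ,  0. ,  0. ,  0. , -0. ]), 'joint_efforts': array([ -0. , -50.3, -45.4,   0.1,  -1.2,   0. ]), 'tool_pos': array([ 507.4, -286.1,  241.2]), 'tcp_rot': array([-90.1,  -0.1,  21. ]), 'ft_force': array([-2.1,  0.5,  9.2]), 'wrist_torque': array([0.3, 0.5, 0.1]), 'finger_gap': 15.05500535910104}
```

View pics/d5.png

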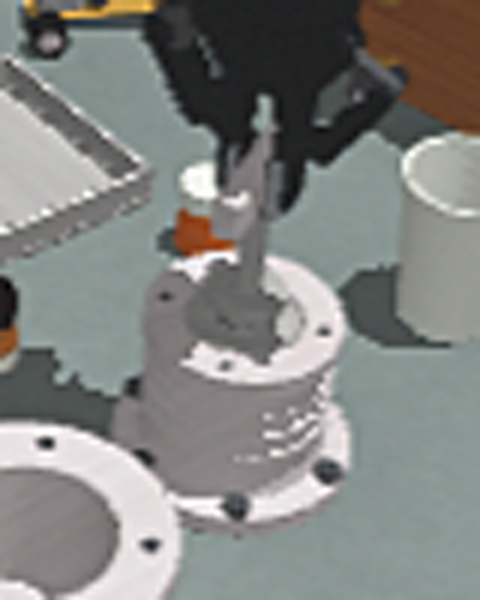

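>>> arm_command(increments=[[0, 0.0004, 0, 0, 0.157, 0], [0, 0.0008, 0, 0, 0.314, 0], [0, 0.0012, 0, 0, 0.471, 0], [0, 0.0016, 0, 0, 0.628, 0], [0, 0.002, 0, 0, 0.785, 0], [0, 0.0024, 0, 0, 0.942, 0], [0, 0.0028, 0, 0, 1.1, 0], [0, 0.0032, 0, 0, 1.257, 0], [0, 0.0036, 0, 0, 1.414, 0], [0, 0.004, 0, 0, 1.571, 0]])

```text
time: 16.1
tool_pos: [508.4, -286.0, 237.6]
tcp_rot: [-89.8, -0.2, -69.3]
ft_force: [2.9, 0.9, 7.5]
finger_gap: 15.1
```

>>> arm_command(increments=[[0, 0.0004, 0, 0, 0.157, 0], [0, 0.0008, 0, 0, 0.314, 0], [0, 0.0012, 0, 0, 0.471, 0], [0, 0.0016, 0, 0, 0.628, 0], [0, 0.002, 0, 0, 0.785, 0], [0, 0.0024, 0, 0, 0.942, 0], [0, 0.0028, 0, 0, 1.1, 0], [0, 0.0032, 0, 0, 1.257, 0], [0, 0.0036, 0, 0, 1.414, 0], [0, 0.004, 0, 0, 1.571, 0]])

```text
time: 17.35
tool_pos: [508.3, -287.1, 233.8]
tcp_rot: [-89.7, 0.2, -159.3]
ft_force: [1.3, -2.5, 6.6]
finger_gap: 14.8
```

>>> arm_command(increments=[[0, 0.0003, 0, 0, 0.1, 0], [0, 0.0006, 0, 0, 0.2, 0], [0, 0.0009, 0, 0, 0.3, 0], [0, 0.0012, 0, 0, 0.4, 0], [0, 0.0015, 0, 0, 0.5, 0], [0, 0.0018, 0, 0, 0.6, 0], [0, 0.002, 0, 0, 0.7, 0], [0, 0.0022, 0, 0, 0.8, 0], [0, 0.0024, 0, 0, 0.9, 0], [0, 0.0024, 0, 0, 0.9, 0]])

```text
time: 18.6
tool_pos: [508.0, -286.7, 231.1]
tcp_rot: [-90.0, 0.2, 149.3]
ft_force: [1.2, -0.8, 7.6]
finger_gap: 14.8
```

Run:
```python
from h import *
np.set_printoptions(precision=2,suppress=True)
s=r.sense();print(s)
snap('side','d6',(260,190,340,290),6);snap('wrist','w6',(150,60,370,300),2.5)
```

```text
{'time': 18.6, 'joint_pos': array([-34.47,   7.28,  93.16,  -0.  ,  79.33,  86.24]), 'qd': array([-0.01,  0.03, -0.03,  0.07,  0.1 , -2.24]), 'joint_efforts': array([  0.15, -50.51, -43.86,   0.01,   0.38,   0.78]), 'tool_pos': array([ 508.01, -286.67,  231.15]), 'tcp_rot': array([-89.98,   0.23, 149.29]), 'ft_force': array([ 1.19, -0.8 ,  7.58]), 'wrist_torque': array([-0.13, -0.15, -0.1 ]), 'finger_gap': 14.784164422372543}
```

View pics/d6.png

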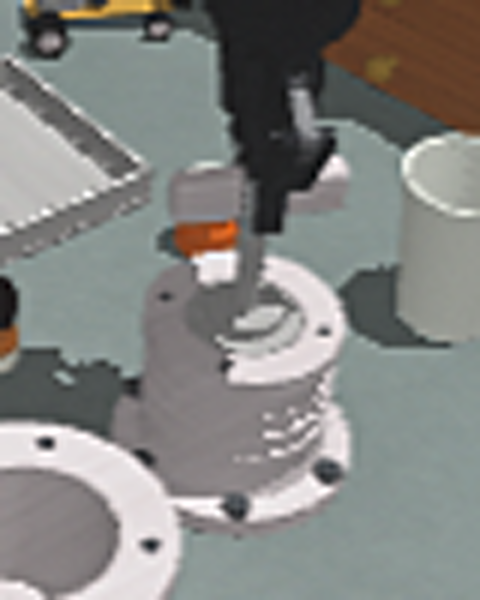

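View pics/w6.png

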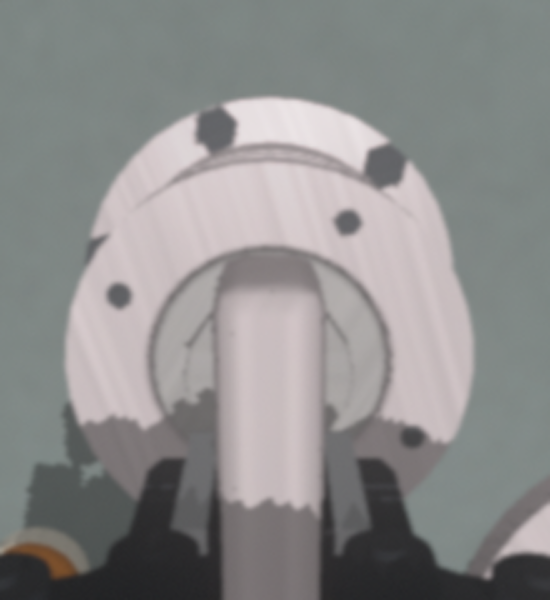

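>>> arm_command(increments=[[0, 0.0002, 0, 0, 0.05, 0], [0, 0.0003, 0, 0, 0.1, 0], [0, 0.0004, 0, 0, 0.14, 0], [0, 0.0005, 0, 0, 0.18, 0], [0, 0.0006, 0, 0, 0.22, 0], [0, 0.0007, 0, 0, 0.26, 0], [0, 0.0008, 0, 0, 0.3, 0], [0, 0.0009, 0, 0, 0.34, 0], [0, 0.0009, 0, 0, 0.34, 0], [0, 0.0009, 0, 0, 0.34, 0]])

```text
time: 19.95
tool_pos: [508.2, -287.2, 230.9]
tcp_rot: [-90.0, 0.3, 129.9]
ft_force: [0.4, -2.2, 9.6]
finger_gap: 14.8
```

Run:
```python
from h import *
np.set_printoptions(precision=2,suppress=True)
s=r.sense();print(s['tool_pos'],s['tcp_rot'],s['ft_force'],s['wrist_torque'],s['joint_pos'])
```

```text
[ 508.15 -287.22  230.9 ] [-90.03   0.31 129.9 ] [ 0.42 -2.23  9.58] [-0.6   0.09  0.04] [-34.48   7.3   93.17  -0.05  79.22 105.63]
```

>>> arm_command(increments=[[0, 0.0001, 0, 0, 0.05, 0], [0, 0.0002, 0, 0, 0.1, 0], [0, 0.0002, 0, 0, 0.15, 0], [0, 0.0002, 0, 0, 0.2, 0], [0, 0.0002, 0, 0, 0.25, 0], [0, 0.0002, 0, 0, 0.25, 0], [0, 0.0002, 0, 0, 0.25, 0], [0, 0.0002, 0, 0, 0.25, 0], [0, 0.0002, 0, 0, 0.25, 0], [0, 0.0002, 0, 0, 0.25, 0]])

```text
time: 21.2
tool_pos: [507.9, -287.4, 230.9]
tcp_rot: [-90.1, 0.3, 115.6]
ft_force: [-0.6, -2.8, 9.9]
finger_gap: 14.8
```

Run:
```python
from h import *
np.set_printoptions(precision=2,suppress=True)
s=r.sense();print(s['tool_pos'],s['tcp_rot'],s['ft_force'],s['wrist_torque'],s['joint_pos'])
snap('wrist','w7',(150,60,370,300),2.5)
snap('scene','s7',(190,110,260,185),8)
```

```text
[ 507.94 -287.42  230.89] [-90.08   0.3  115.57] [-0.57 -2.82  9.86] [-0.68  0.42  0.03] [-34.5    7.3   93.17  -0.08  79.23 119.95]
```

View pics/w7.png

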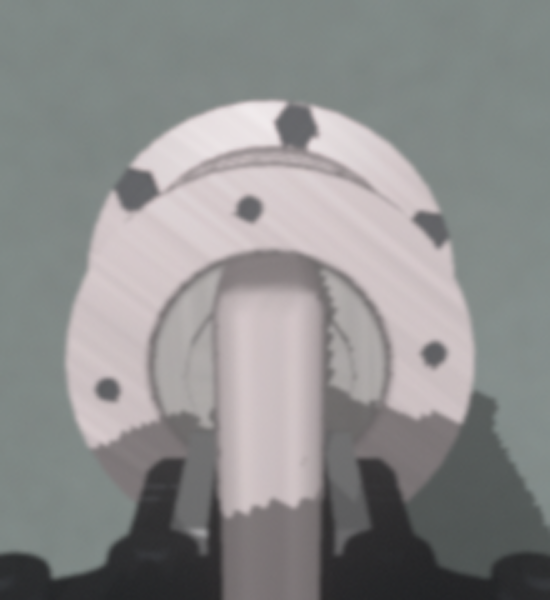

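View pics/s7.png

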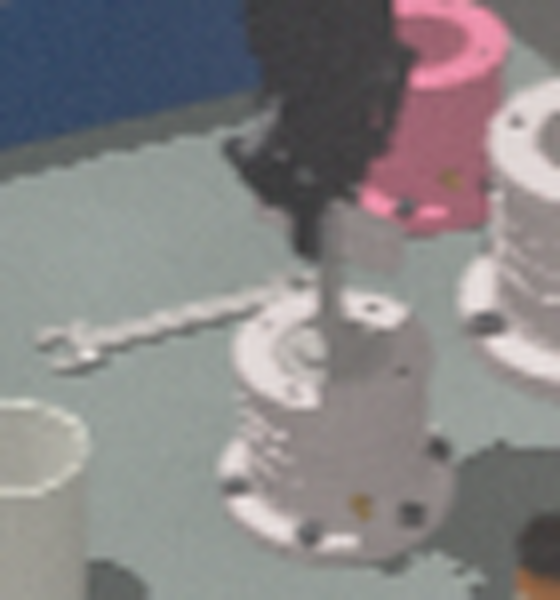

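>>> arm_command(increments=[[0, -0.001, 0, 0, 0, 0], [0, -0.002, 0, 0, 0, 0], [0, -0.004, 0, 0, 0, 0], [0, -0.006, 0, 0, 0, 0], [0, -0.008, 0, 0, 0, 0], [0, -0.01, 0, 0, 0, 0], [0, -0.012, 0, 0, 0, 0], [0, -0.014, 0, 0, 0, 0], [0, -0.017, 0, 0, 0, 0], [0, -0.02, 0, 0, 0, 0]])

```text
time: 22.55
tool_pos: [507.4, -286.1, 250.0]
tcp_rot: [-90.1, 0.1, 115.6]
ft_force: [-0.4, 1.6, -7.2]
finger_gap: 14.6
```

Run:
```python
from h import *
np.set_printoptions(precision=2,suppress=True)
s=r.sense();print(s['tool_pos'],s['tcp_rot'],s['ft_force'],s['wrist_torque'],s['joint_pos'])
snap('scene','s8',(190,110,260,185),8)
```

```text
[ 507.41 -286.06  249.95] [-90.06   0.09 115.59] [-0.41  1.64 -7.22] [ 0.06 -0.04  0.01] [-34.46   6.45  92.05   0.01  81.39 119.95]
```

View pics/s8.png

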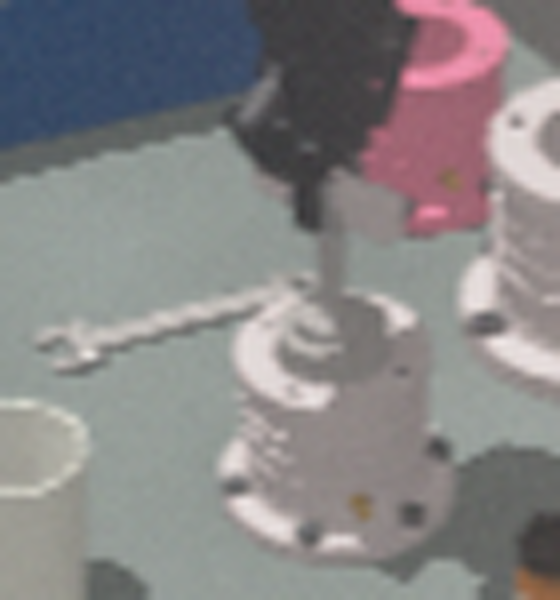

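>>> arm_command(increments=[[0, -0.004, 0, 0, 0, 0], [0, -0.01, 0, 0, 0, 0], [0, -0.017, 0, 0, 0, 0], [0, -0.024, 0, 0, 0, 0], [0, -0.032, 0, 0, 0, 0], [0, -0.04, 0, 0, 0, 0], [0, -0.05, 0, 0, 0, 0], [0, -0.06, 0, 0, 0, 0], [0, -0.068, 0, 0, 0, 0], [0, -0.075, 0, 0, 0, 0]])

```text
time: 23.85
tool_pos: [507.0, -285.9, 324.0]
tcp_rot: [-90.0, 0.0, 115.6]
ft_force: [0.2, 0.1, -7.3]
finger_gap: 14.8
```

Run:
```python
from h import *
np.set_printoptions(precision=2,suppress=True)
s=r.sense();print(s['time'],s['tool_pos'],s['tcp_rot'],s['ft_force'],s['wrist_torque'],s['joint_pos'])
snap('scene','s9',None,1.5);snap('side','d9',None,1.5)
```

```text
23.85 [ 507.02 -285.88  324.01] [-90.01   0.01 115.59] [ 0.2   0.13 -7.32] [0.26 0.12 0.02] [-34.46   4.25  86.62  -0.    89.12 119.95]
```

View pics/d9.png

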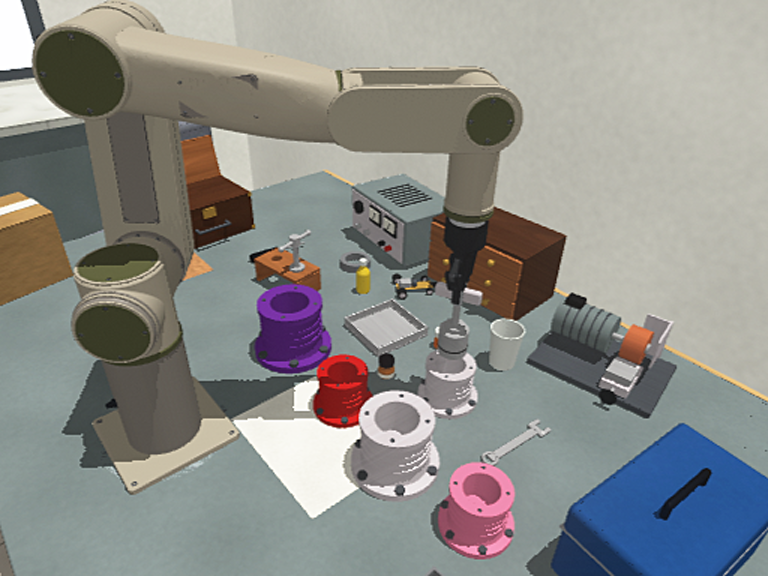

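View pics/s9.png

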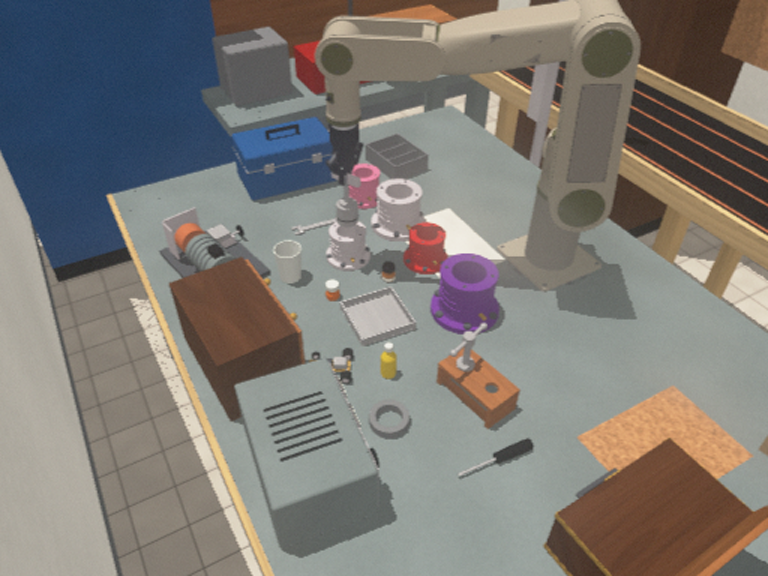

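Run:
```python
from h import *
np.set_printoptions(precision=1,suppress=True)
for c,n in [('scene',(215,175,290,240)),('side',(220,190,295,245))]: snap(c,'t'+c,n,8)
```

```text
(no output)
```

View pics/tscene.png

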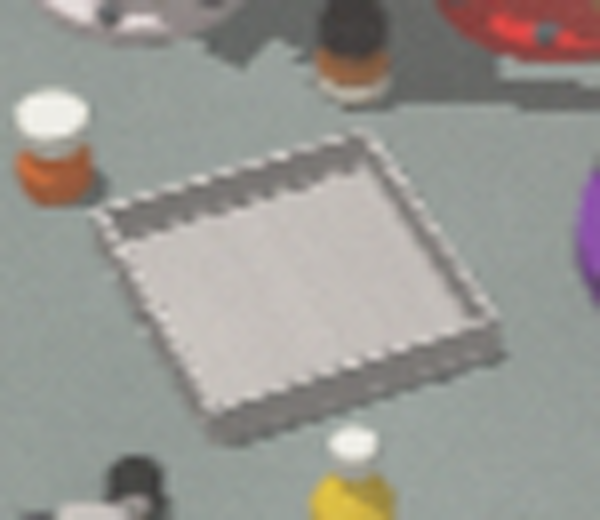

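View pics/tside.png

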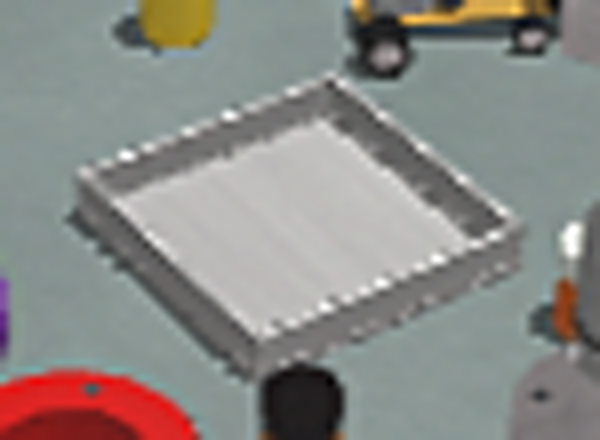

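Run:
```python
from h import *
np.set_printoptions(precision=1,suppress=True)
for c,o,L in [('scene',(215,175),[(97,213),(362,132),(500,322),(212,425)]),('side',(220,190),[(80,175),(333,78),(522,225),(252,352)])]:
    q=np.array([atz(c,(x/8+o[0],y/8+o[1]),26)[:2] for x,y in L]);print(q,q.mean(0))
for n in ['oil_bottle','paint_jar']: pass
print(atz('side',(175/8+220,10/8+190),40),atz('scene',(353/8+215,440/8+175),100),atz('scene',(55/8+215,112/8+175),48),atz('scene',(352/8+215,10/8+175),48))
```

```text
[[623.6 -94.3]
 [479.6 -83. ]
 [488.6  65.2]
 [640.1  58. ]] [558.  -13.5]
[[ 486.3   52.8]
 [ 632.    39.6]
 [ 622.2 -104.8]
 [ 467.1  -97.2]] [551.9 -27.4]
[595.6 119.   40. ] [622.1 155.6 100. ] [ 619.1 -148.7   48. ] [ 450. -146.   48.]
```

>>> arm_command(increments=[[0.009, 0, -0.006, 0, -0.08, 0], [0.03, 0, -0.022, 0, -0.2, 0], [0.06, 0, -0.044, 0, -0.32, 0], [0.092, 0, -0.068, 0, -0.45, 0], [0.124, 0, -0.092, 0, -0.58, 0], [0.154, 0, -0.114, 0, -0.72, 0], [0.18, 0, -0.133, 0, -0.85, 0], [0.2, 0, -0.148, 0, -0.96, 0], [0.212, 0, -0.157, 0, -1.04, 0], [0.217, 0, -0.16, 0, -1.05, 0]])

```text
time: 25.3
tool_pos: [557.4, -20.1, 322.8]
tcp_rot: [-90.0, -0.1, 175.8]
ft_force: [-0.4, -0.3, -7.4]
finger_gap: 14.7
```

Run:
```python
from h import *
np.set_printoptions(precision=2,suppress=True)
s=r.sense();print(s['time'],s['tool_pos'],s['tcp_rot'],s['ft_force'],s['wrist_torque'],s['joint_pos'])
snap('scene','s10',(200,100,300,240),4);snap('side','d10',(210,110,310,240),4);snap('wrist','w10',None,1.5)
```

```text
25.3 [557.44 -20.14 322.79] [-90.01  -0.06 175.81] [-0.38 -0.34 -7.41] [-0.12  0.33  0.01] [-7.34  0.56 90.54  0.   88.96 86.85]
```

View pics/s10.png

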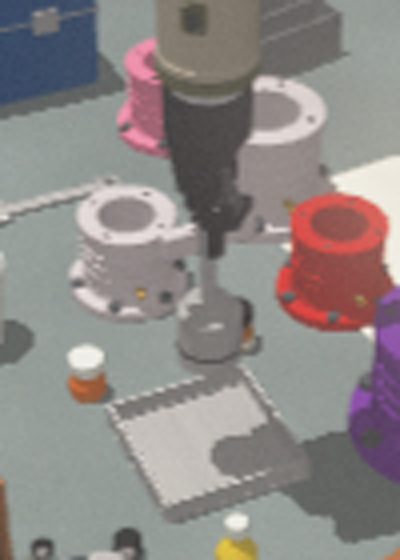

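View pics/d10.png

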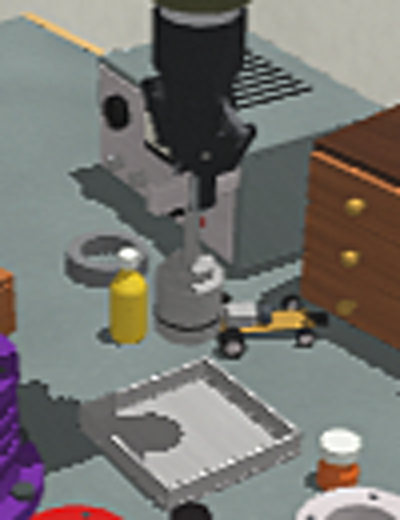

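View pics/w10.png

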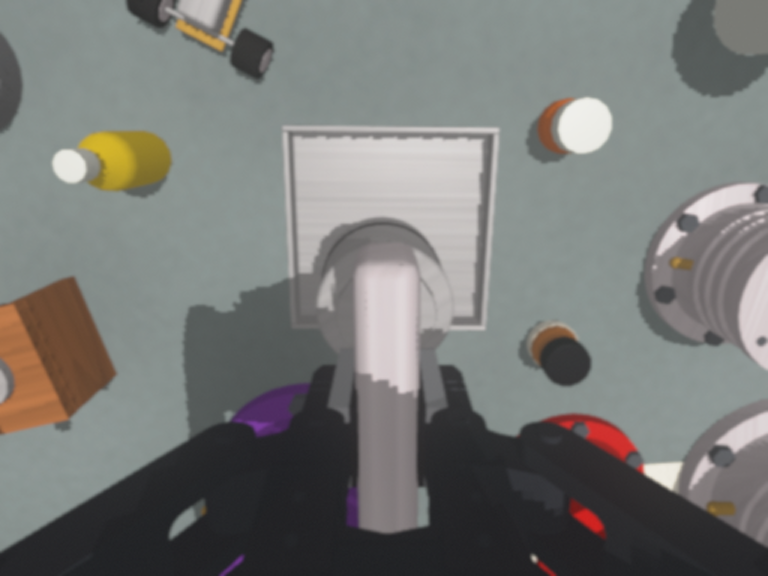

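Run:
```python
from h import *
np.set_printoptions(precision=1,suppress=True)
q=np.array([atz('wrist',(x/1.5,y/1.5),26)[:2] for x,y in [(284,127),(498,128),(486,328),(293,328)]]);print(q,q.mean(0),r.sense()['tool_pos'])
```

```text
[[ 636.5   44. ]
 [ 624.7 -102.7]
 [ 477.5  -91.3]
 [ 488.9   56.9]] [556.9 -23.3] [557.4 -21.2 323.1]
```

>>> arm_command(increments=[[0, 0.01, 0, 0, 0, 0], [0, 0.03, 0, 0, 0, 0], [0, 0.052, 0, 0, 0, 0], [0, 0.074, 0, 0, 0, 0], [0, 0.09, 0, 0, 0, 0], [0, 0.102, 0, 0, 0, 0], [0, 0.11, 0, 0, 0, 0], [0, 0.116, 0, 0, 0, 0], [0, 0.12, 0, 0, 0, 0], [0, 0.122, 0, 0, 0, 0]])

```text
time: 26.7
tool_pos: [557.8, -21.0, 201.6]
tcp_rot: [-90.0, 0.0, 175.8]
ft_force: [-0.1, 0.3, -5.9]
finger_gap: 14.5
```

>>> arm_command(increments=[[0, 0.001, 0, 0, 0, 0], [0, 0.002, 0, 0, 0, 0], [0, 0.003, 0, 0, 0, 0], [0, 0.0035, 0, 0, 0, 0], [0, 0.004, 0, 0, 0, 0], [0, 0.0045, 0, 0, 0, 0], [0, 0.0048, 0, 0, 0, 0], [0, 0.005, 0, 0, 0, 0], [0, 0.005, 0, 0, 0, 0], [0, 0.005, 0, 0, 0, 0]])

```text
time: 27.95
tool_pos: [558.5, -21.1, 198.6]
tcp_rot: [-90.0, 0.2, 175.7]
ft_force: [-3.7, 1.0, 10.3]
finger_gap: 14.6
```

Run:
```python
from h import *
np.set_printoptions(precision=2,suppress=True)
s=r.sense();print(s['time'],s['tool_pos'],s['tcp_rot'],s['ft_force'],s['wrist_torque'])
snap('scene','s11',(200,100,300,240),4);snap('side','d11',(210,110,310,240),4)
```

```text
27.95 [558.5  -21.09 198.64] [-90.     0.16 175.75] [-3.67  0.98 10.35] [ 0.21  0.61 -0.03]
```

View pics/d11.png

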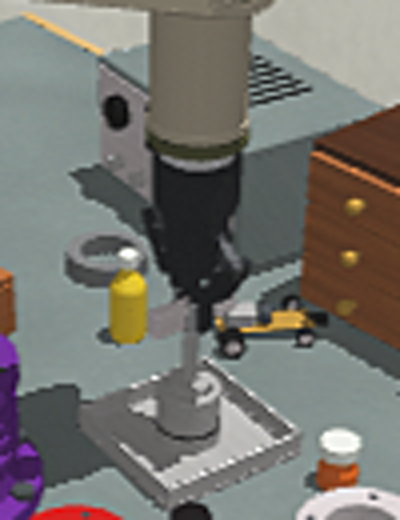

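>>> arm_command(increments=[[0, -0.0005, 0, 0, 0, 0], [0, -0.001, 0, 0, 0, 0], [0, -0.001, 0, 0, 0, 0], [0, -0.001, 0, 0, 0, 0], [0, -0.001, 0, 0, 0, 0], [0, -0.001, 0, 0, 0, 0], [0, -0.001, 0, 0, 0, 0], [0, -0.001, 0, 0, 0, 0], [0, -0.001, 0, 0, 0, 0], [0, -0.001, 0, 0, 0, 0]])

```text
time: 29.3
tool_pos: [558.3, -21.1, 198.8]
tcp_rot: [-90.0, 0.1, 175.7]
ft_force: [-1.8, -0.2, 5.6]
finger_gap: 14.8
```

>>> arm_command(increments=[[0, 0, 0, 0, 0, 0], [0, 0, 0, 0, 0, 0], [0, 0, 0, 0, 0, 0], [0, 0, 0, 0, 0, 0], [0, 0, 0, 0, 0, 0], [0, 0, 0, 0, 0, 0], [0, 0, 0, 0, 0, 0], [0, 0, 0, 0, 0, 0], [0, 0, 0, 0, 0, 0], [0, 0, 0, 0, 0, 0]], jaw=-0.2)

```text
time: 30.55
tool_pos: [557.6, -21.0, 197.4]
tcp_rot: [-90.0, 0.0, 175.7]
ft_force: [1.0, 1.3, -0.2]
finger_gap: 51.4
```

Run:
```python
from h import *
np.set_printoptions(precision=2,suppress=True)
s=r.sense();print(s['time'],s['tool_pos'],s['tcp_rot'],s['ft_force'],s['wrist_torque'],s['finger_gap'])
snap('wrist','w12',None,1.5);snap('side','d12',(210,110,310,240),4)
```

```text
30.55 [557.58 -21.03 197.4 ] [-90.     0.   175.75] [ 0.96  1.29 -0.17] [ 0.04 -0.01 -0.02] 51.37211925938654
```

View pics/w12.png

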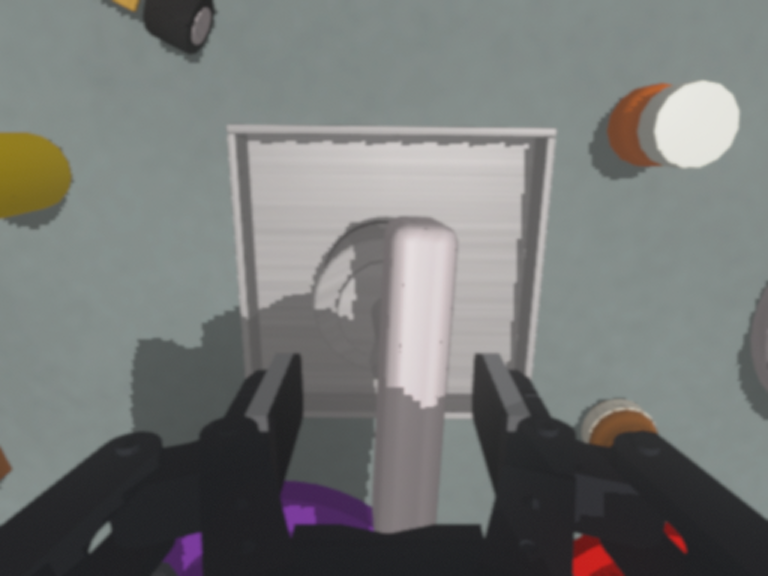

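View pics/d12.png

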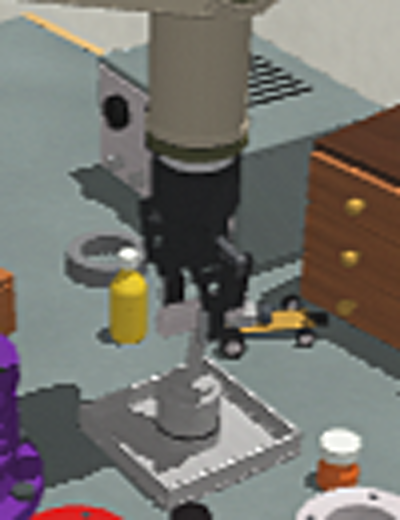

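Run:
```python
from h import *
np.set_printoptions(precision=2,suppress=True)
snap('side','d13',(235,175,285,230),12);snap('scene','s13',(225,150,285,225),9)
s=r.sense();print(s['time'],s['ft_force'])
```

```text
30.75 [-0.03  0.41  0.3 ]
```

View pics/d13.png

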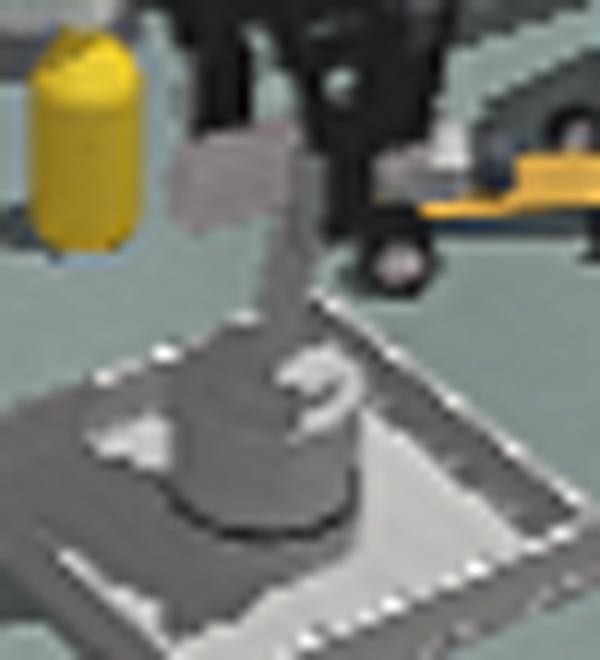

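View pics/s13.png

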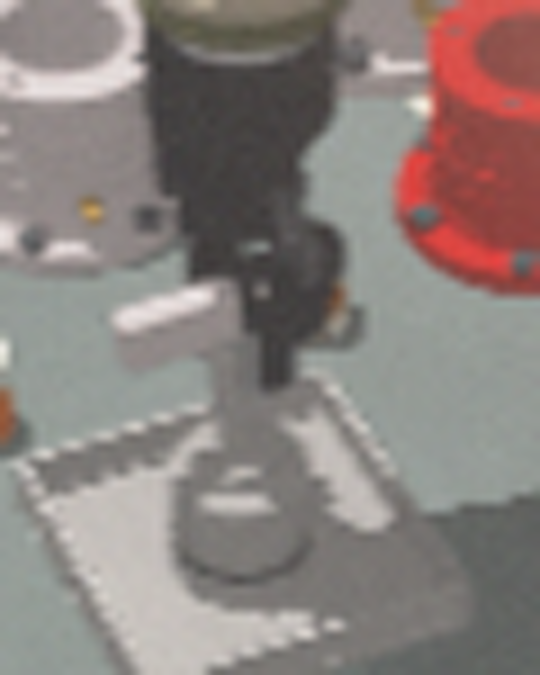

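Run:
```python
from h import *
np.set_printoptions(precision=2,suppress=True)
w=lambda x,y,z: atz('wrist',(x/1.5,y/1.5),z)
# handle top face centreline at z=148+... collar underside z~62(4+58): handle 62+81=143 centre, top 156
for y in (235,400,520): print('handle top',w(424,y,156) if y<300 else w(418 if y<450 else 408,y,156))
def sc(p): return (p-[225,150])*9
def sd(p): return (p-[235,175])*12
for z in (4,62,70,130,143): 
    p=(557.6,-21,z); print(z,sc(proj('scene',p)),sd(proj('side',p)),proj('wrist',p)*1.5)
print('handle tri',tri([('scene',(178/9+225,325/9+150)),('side',(240/12+235,172/12+175))]))
snap('wrist','w13',(130,130,380,290),3)
```

```text
handle top [607.04 -32.42 156.  ]
handle top [566.18 -28.73 156.  ]
handle top [530.84 -24.05 156.  ]
4 [231.67 552.85] [264.6  524.19] [387.81 270.95]
62 [232.03 456.51] [268.83 373.84] [388.09 307.13]
70 [232.08 442.86] [269.43 352.54] [388.14 313.62]
130 [232.47 337.57] [274.04 188.35] [388.69 383.09]
143 [232.56 314.05] [275.07 151.69] [388.86 405.65]
handle tri (array([564.91, -21.26, 135.89]), [np.float64(16.213977506942225), np.float64(16.21397750694227)])
```

View pics/w13.png

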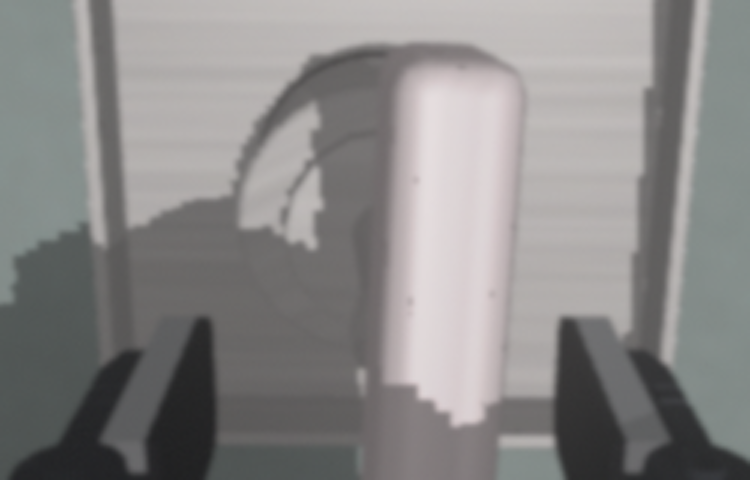

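>>> arm_command(increments=[[0, 0, 0.004, 0, 0, 0], [0, 0, 0.007, 0, 0, 0], [0, -0.01, 0.007, 0, 0, 0], [0, -0.025, 0.007, 0, 0, 0], [0, -0.05, 0.007, 0, 0, 0], [0, -0.08, 0.007, 0, 0, 0], [0, -0.11, 0.007, 0, 0, 0], [0, -0.13, 0.007, 0, 0, 0], [0, -0.14, 0.007, 0, 0, 0], [0, -0.14, 0.007, 0, 0, 0]])

```text
time: 32.05
tool_pos: [557.2, -28.0, 337.8]
tcp_rot: [-90.0, 0.0, 175.7]
ft_force: [0.1, 0.2, -0.3]
finger_gap: 51.2
```

Run:
```python
from h import *
np.set_printoptions(precision=2,suppress=True)
snap('side','d14',(235,155,285,230),8);snap('scene','s14',(225,150,285,225),8);snap('wrist','w14',None,1.5)
s=r.sense();print(s['time'],s['ft_force'],s['tool_pos'])
for z in (4,62,70,130,143): 
    p=(557.6,-21,z); print(z,(proj('scene',p)-[225,150])*8,(proj('side',p)-[235,155])*8,proj('wrist',p)*1.5)
```

```text
32.2 [ 0.32 -0.41  0.39] [556.6  -27.93 335.88]
4 [205.92 491.42] [176.4  509.46] [378.73 223.07]
62 [206.25 405.79] [179.22 409.22] [377.45 238.17]
70 [206.29 393.65] [179.62 395.03] [377.24 240.64]
130 [206.64 300.06] [182.69 285.57] [375.32 263.37]
143 [206.72 279.16] [183.38 261.13] [374.79 269.56]
```

View pics/d14.png

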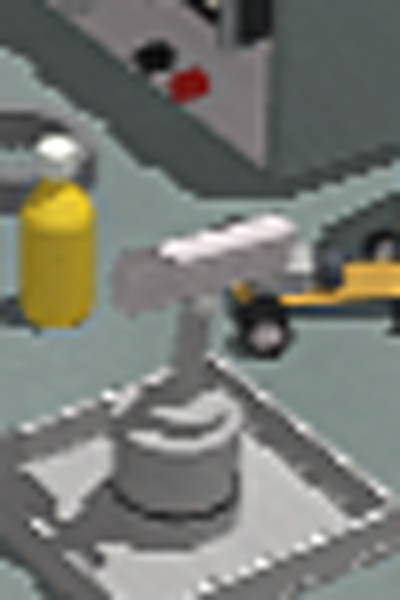

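View pics/s14.png

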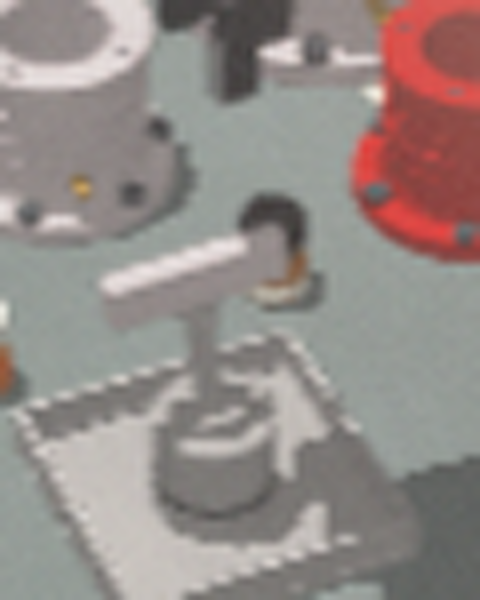

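View pics/w14.png

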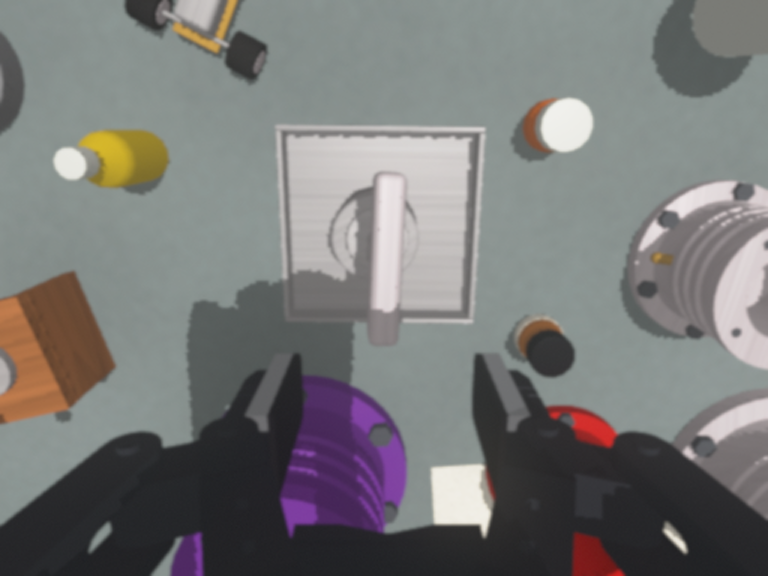

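Run:
```python
from h import *
np.set_printoptions(precision=3,suppress=True)
from scipy.optimize import least_squares
ms={c:r.camera_model(c) for c in('scene','side','wrist')}
# model: cover base centre (x,y), upright; puller origin = (x,y,62), axis tilt (a,b), yaw
off={'scene':(225,150),'side':(235,155)}
obs=[]
def add(c,k,x,y): obs.append((c,k,(x/8+off[c][0],y/8+off[c][1])) if c!='wrist' else (c,k,(x/1.5,y/1.5)))
# cover bottom centre column only (as mean of silhouette sides)
HE=[(45,0,81),(-45,0,81)]
add('side','hc',205,263);add('scene','hc',196,277)
add('wrist','ht',387.5,245)
cov={'side':178,'scene':212}
def P(v,k):
    x,y,a,b=v[:4]
    zx=np.array([a,b,1]);zx/=np.linalg.norm(zx)
    d={'hc':81,'ht':94}[k]; return np.array([x,y,62])+d*zx
def f(v,full=False):
    res=[]
    for c,k,p in obs:
        q=proj(c,P(v,k),ms[c])-p
        res+= list(q) if c!='wrist' else [q[0]]
    for c in cov:
        q=proj(c,(v[0],v[1],33),ms[c])[0]-(cov[c]/8+off[c][0]); res.append(q)
    # wrist cover face circle left edge col 329, right 418 @ row 237 (1.5x)
    q=proj('wrist',(v[0],v[1],62),ms['wrist'])*1.5; res.append((q[0]-373.5)/1.5)
    return np.array(res)
s=least_squares(f,[557,-21,0,0]);print(s.x,f(s.x))
print('lean',np.hypot(s.x[2],s.x[3]))
snap('wrist','w15',(190,90,310,245),5)
```

```text
[557.724 -18.326   0.061  -0.106] [-0.574  0.132 -0.599 -0.098 -0.003 -0.464 -0.435  0.028]
lean 0.12200832088893063
```

View pics/w15.png

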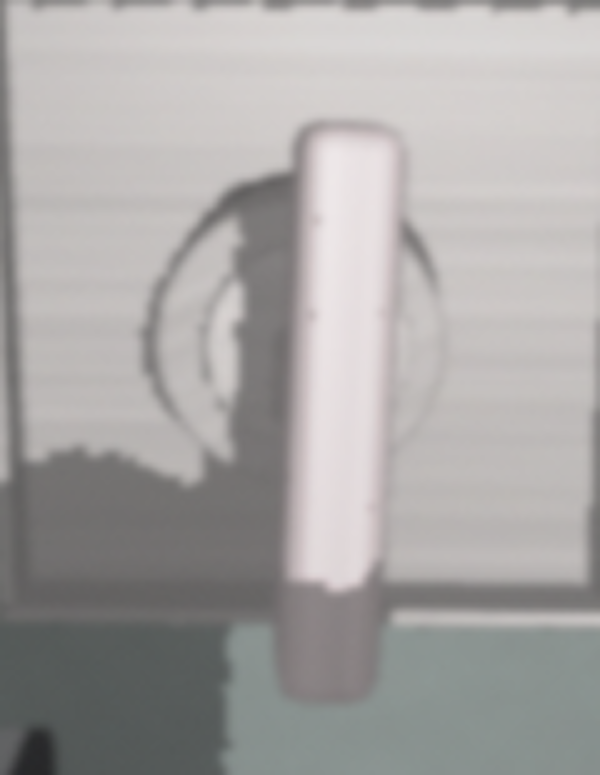

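>>> arm_command(increments=[[-0.004, 0.02, -0.001, 0, 0, 0], [-0.004, 0.05, -0.001, 0, 0, 0], [-0.004, 0.08, -0.001, 0, 0, 0], [-0.004, 0.105, -0.001, 0, 0, 0], [-0.004, 0.12, -0.001, 0, 0, 0], [-0.004, 0.13, -0.001, 0, 0, 0], [-0.004, 0.136, -0.001, 0, 0, 0], [-0.004, 0.139, -0.001, 0, 0, 0], [-0.004, 0.139, -0.001, 0, 0, 0], [-0.004, 0.139, -0.001, 0, 0, 0]])

```text
time: 33.5
tool_pos: [561.5, -27.3, 199.1]
tcp_rot: [-90.0, 0.1, 175.8]
ft_force: [1.0, 0.2, 0.3]
finger_gap: 51.1
```

>>> arm_command(increments=[[0, 0, 0, 0, 0, 0], [0, 0, 0, 0, 0, 0], [0, 0, 0, 0, 0, 0], [0, 0, 0, 0, 0, 0], [0, 0, 0, 0, 0, 0], [0, 0, 0, 0, 0, 0], [0.001, 0, -0.002, 0, 0, 0], [0.002, 0, -0.004, 0, 0, 0], [0.003, 0, -0.005, 0, 0, 0], [0.004, 0, -0.006, 0, 0, 0]], jaw=1, force=25)

```text
time: 34.75
tool_pos: [558.0, -21.2, 198.8]
tcp_rot: [-90.0, 0.1, 175.7]
ft_force: [4.0, -0.0, 4.0]
finger_gap: 15.7
```

Run:
```python
from h import *
np.set_printoptions(precision=2,suppress=True)
snap('side','d16',(235,155,285,230),8);snap('scene','s16',(225,150,285,225),8)
s=r.sense();print(s['time'],s['ft_force'],s['wrist_torque'],s['tool_pos'],s['finger_gap'],s['joint_pos'])
```

```text
34.85 [3.44 1.64 3.08] [ 0.31 -0.88 -0.02] [557.94 -21.25 198.81] 15.190750941472897 [-7.43  5.27 98.83 -0.03 75.82 86.83]
```

View pics/d16.png

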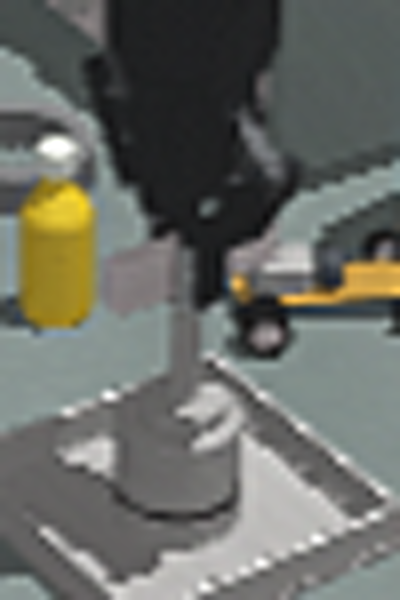

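View pics/s16.png

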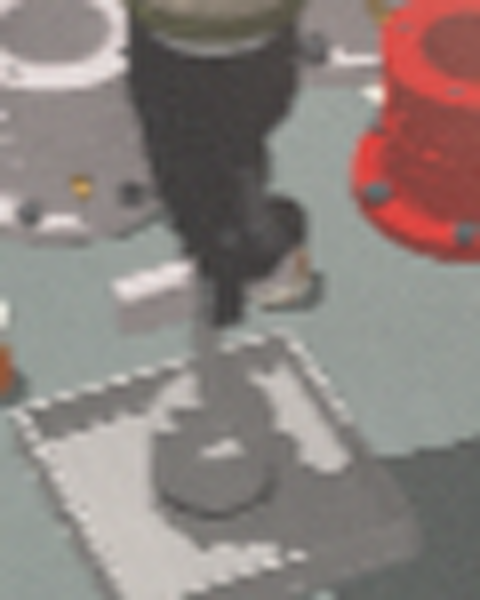

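>>> arm_command(increments=[[0, 0.0008, 0, 0, 0, 0], [0, 0.0014, 0, 0, 0.08, 0], [0, 0.0016, 0, 0, 0.18, 0], [0, 0.0018, 0, 0, 0.3, 0], [0, 0.002, 0, 0, 0.42, 0], [0, 0.0022, 0, 0, 0.54, 0], [0, 0.0024, 0, 0, 0.66, 0], [0, 0.0026, 0, 0, 0.78, 0], [0, 0.0028, 0, 0, 0.88, 0], [0, 0.0028, 0, 0, 0.88, 0]])

```text
time: 36.1
tool_pos: [558.6, -21.0, 197.3]
tcp_rot: [-90.1, 0.1, 125.3]
ft_force: [2.6, 2.4, 10.6]
finger_gap: 15.6
```

Run:
```python
from h import *
np.set_printoptions(precision=2,suppress=True)
snap('side','d17',(235,155,285,230),8);snap('wrist','w17',None,1.5)
s=r.sense();print(s['time'],s['ft_force'],s['wrist_torque'],s['tool_pos'],s['tcp_rot'],s['finger_gap'],s['joint_pos'])
```

```text
36.2 [ 2.21  2.96 10.38] [ 0.46 -0.71  0.02] [558.56 -21.05 197.22] [-90.13   0.11 125.33] 15.510214051709237 [ -7.42   5.38  98.89   0.01  75.56 137.25]
```

View pics/d17.png

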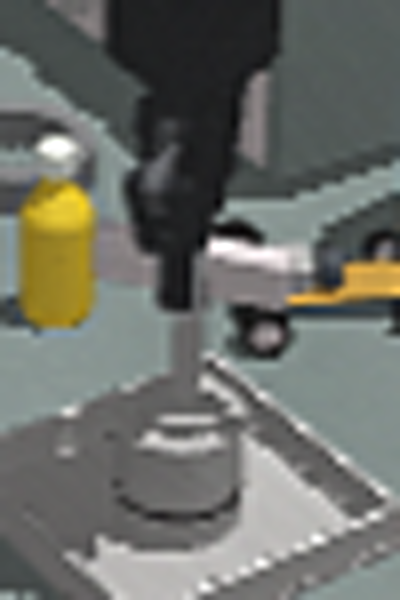

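View pics/w17.png

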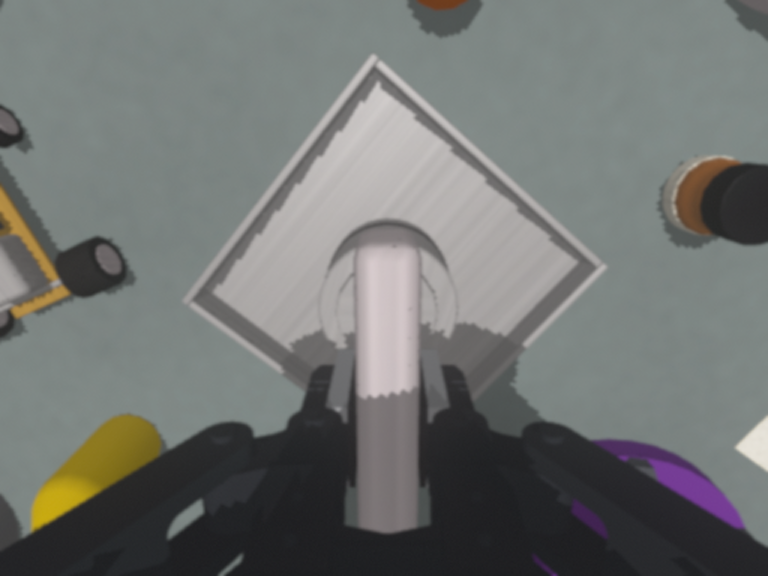

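>>> arm_command(increments=[[0, 0.0002, 0, 0, 0.06, 0], [0, 0.0003, 0, 0, 0.12, 0], [0, 0.0003, 0, 0, 0.18, 0], [0, 0.0003, 0, 0, 0.18, 0], [0, 0.0003, 0, 0, 0.18, 0], [0, -0.0002, 0, 0, 0.18, 0], [0, -0.0006, 0, 0, 0.18, 0], [0, -0.0008, 0, 0, 0.18, 0], [0, -0.0008, 0, 0, 0.18, 0], [0, -0.0008, 0, 0, 0.18, 0]])

```text
time: 37.45
tool_pos: [558.3, -21.3, 197.3]
tcp_rot: [-90.1, 0.1, 115.0]
ft_force: [3.0, 1.2, 6.4]
finger_gap: 15.8
```

Run:
```python
from h import *
np.set_printoptions(precision=2,suppress=True)
s=r.sense();print(s['time'],s['ft_force'],s['wrist_torque'],s['tool_pos'],s['tcp_rot'],s['finger_gap'],s['joint_pos'])
```

```text
37.45 [2.96 1.17 6.44] [ 0.24 -0.94  0.07] [558.28 -21.28 197.26] [-90.09   0.08 115.02] 15.767539536910121 [ -7.43   5.38  98.89  -0.02  75.61 147.56]
```

>>> arm_command(increments=[[0, 0, 0, 0, 0, 0], [0, 0, 0, 0, 0, 0], [0, 0, 0, 0, 0, 0], [0, 0, 0, 0, 0, 0], [0, 0, 0, 0, 0, 0], [0, 0, 0, 0, 0, 0], [0, 0, 0, 0, 0, 0], [0, 0, 0, 0, 0, 0], [0, 0, 0, 0, 0, 0], [0, 0, 0, 0, 0, 0]], jaw=-0.2)

```text
time: 38.7
tool_pos: [557.6, -21.0, 196.4]
tcp_rot: [-90.0, 0.0, 115.0]
ft_force: [0.3, 0.2, -0.1]
finger_gap: 51.0
```

Run:
```python
from h import *
np.set_printoptions(precision=2,suppress=True)
snap('side','d18',(235,155,285,230),8);snap('wrist','w18',None,1.5)
s=r.sense();print(s['time'],s['ft_force'],s['wrist_torque'],s['tool_pos'],s['tcp_rot'],s['finger_gap'])
```

```text
38.8 [0.42 0.22 0.77] [-0.03 -0.02  0.04] [557.58 -21.03 196.38] [-90.     0.   115.02] 51.120449839995864
```

View pics/w18.png

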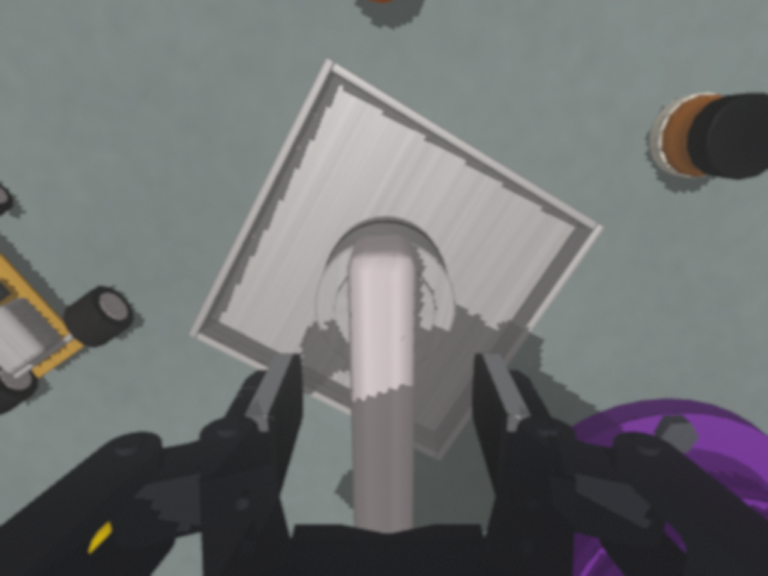

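View pics/d18.png

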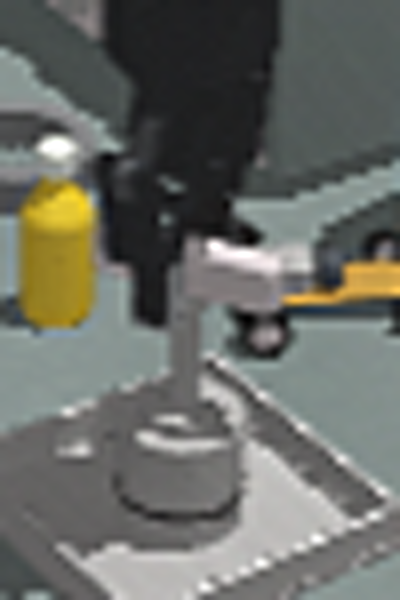

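Released, and the puller now stands nearly upright (handle column ≈382, collar centre ≈385 in the 768-px wrist picture). I'll withdraw straight up.

>>> arm_command(increments=[[0, -0.004, 0, 0, 0, 0], [0, -0.015, 0, 0, 0, 0], [0, -0.03, 0, 0, 0, 0], [0, -0.05, 0, 0, 0, 0], [0, -0.075, 0, 0, 0, 0], [0, -0.1, 0, 0, 0, 0], [0, -0.125, 0, 0, 0, 0], [0, -0.14, 0, 0, 0, 0], [0, -0.15, 0, 0, 0, 0], [0, -0.15, 0, 0, 0, 0]])

```text
time: 40.05
tool_pos: [557.8, -21.0, 347.0]
tcp_rot: [-90.0, 0.0, 115.0]
ft_force: [0.7, 0.1, 0.3]
finger_gap: 51.2
```

Run:
```python
from h import *
np.set_printoptions(precision=2,suppress=True)
snap('side','d19',(235,155,285,230),8);snap('scene','s19',(225,150,285,225),8);snap('wrist','w19',(170,80,340,260),3.5)
s=r.sense();print(s['time'],s['ft_force'],s['tool_pos'])
snap('scene','s19f',None,1.5)
for z in (62,143): 
    p=(557.6,-21,z); print(z,(proj('scene',p)-[225,150])*8,(proj('side',p)-[235,155])*8,(proj('wrist',p)-[170,80])*3.5)
```

```text
40.2 [-0.15  0.36  0.6 ] [557.21 -20.94 345.21]
62 [206.25 405.79] [179.22 409.22] [306.47 269.99]
143 [206.72 279.16] [183.38 261.13] [306.41 338.97]
```

View pics/d19.png

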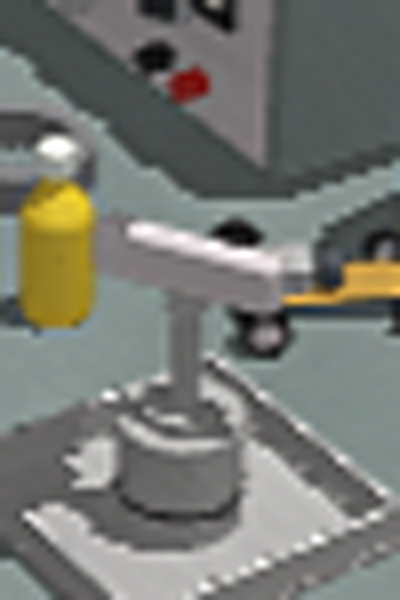

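View pics/s19.png

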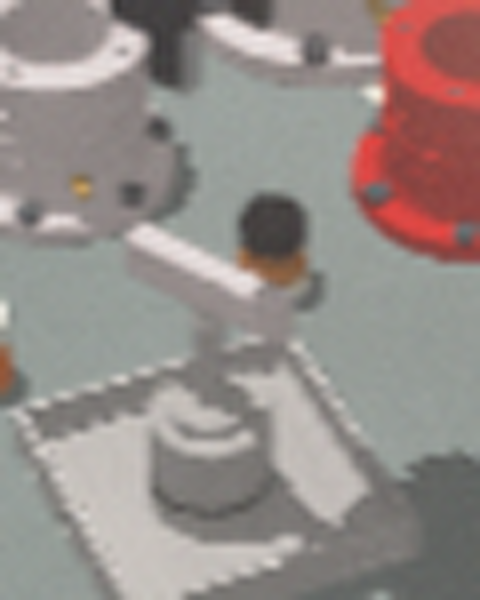

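View pics/w19.png

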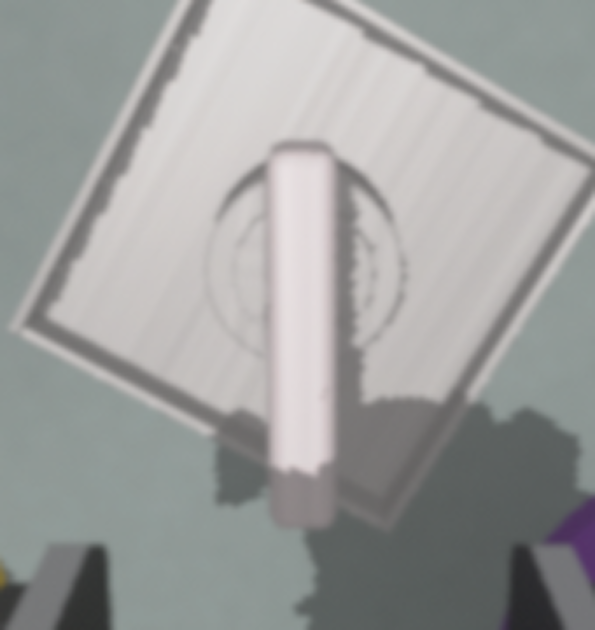

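View pics/s19f.png

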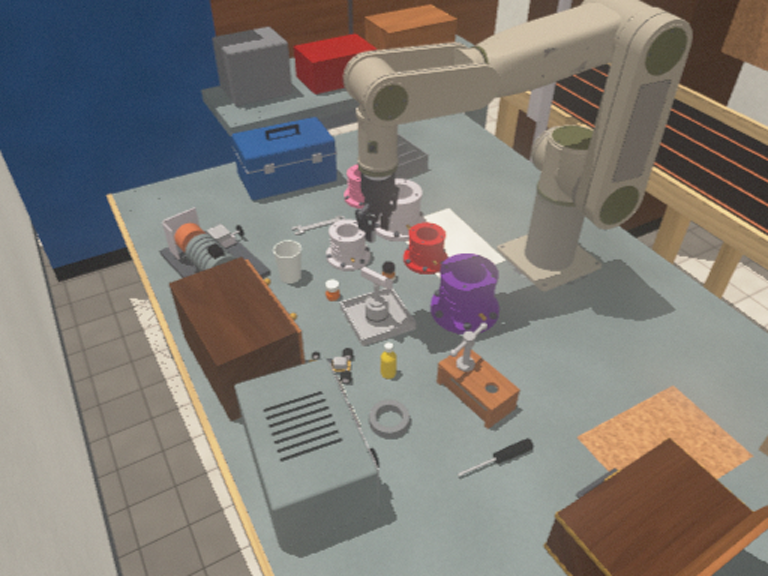

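In all three views the puller is upright on the cover in the middle of the tray, and the gripper is clear. I'm handing in.

```bash
python3 -c "
from bench import r
print(r.hand_in()); print(r.sense()['time'])"
```

```text
the job is handed in; nothing more can be done
None
the job is handed in; nothing more can be done
```

I screwed the puller home in the cover of the smaller white housing, drew the cover out, and stood it in the middle of the tray with the puller in it. I then let go and handed in at about 40 s; no verdict was reported.

- **Screwing home:** the puller stopped feeding when the collar measured level with the housing rim. A further 14° of turn gave no more feed, so I took that as home. The turning resistance stayed near zero, so I had no torque confirmation.
- **Setback in the tray:** after the first release the puller leaned about 0.12 rad in the cover, against the 0.15 limit. It had probably unscrewed by about 1.5 mm when I turned the tool on the way over. I gripped it again, set it upright, screwed it down that 1.5 mm until it stopped feeding, and let go again.
- **Last checks:** all three cameras showed the puller upright to within about 0.03–0.05 rad. The cover was within a few mm of the tray centre. The gripper was about 150 mm up, with readings close to zero force.
- **Other things on the bench:** the last overview picture showed the socket key in its stand and the other things where they were; I did not measure their positions.

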